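# Put the blue mincer set back in its outline tray

## Robot

A 6-joint arm with a two-finger parallel gripper is mounted at the origin on the work surface. World frame = base frame: x ahead of the robot, y to its left, z up, the work surface at z = 0. Lengths are in m, angles in rad, forces in N, time in s.
With the tool pointing down it reaches from about 0.35 to 0.775 m from the base axis. Payload 5.5 kg.
Tool frame: the origin (TCP) lies midway between the tips of the shut fingers; the grasp point (between the pads) lies r.grip_point_offset behind it (r.grip_point_offset is the distance from the TCP to the grasp point, in m); z points along the fingers, y is the line along which they close (so a half turn about z gives the same grasp; the last joint's range is limited). The gripper opens to 85 mm and grips with 20 to 120 N. Pads are 22 mm wide; open, the fingers measure 114 mm over their backs; the gripper's body (76 mm by 85 mm) begins 54 mm behind the grasp point. The pads swing forward as they close: fully open they stand 13 mm farther back than shut.
Start: joints at [1.057, 0.313, 0.046, 1.304, 0, 1.431], TCP at [0.21, 0.535, 0.205] pointing down, gripper open.
Joint ranges: [-2.76, 2.76], [-0.86, 1.69], [-1.03, 1.26], [-2.2, 2.34], [-1.47, 1.5], [-3.14, 3.14]. Speed limits (rad/s): [2.57, 2.57, 3.14, 3.14, 3.14, 3.14].

## Interface

Orientations are given as a unit quaternion [w, x, y, z].
In Python, from cell import readout, snapshot, camera_params, job, find_in, masks_of, r gives the robot as it stands.
- The arm moves only by the shell command python3 -m crank 'ROWS' [OPENING]. ROWS is JSON, a list of rows, each an object with "slide": the shift along the world's x, y, z in m, a list of three; "delta_rot": the turn, a rotation vector about the world's x, y, z in degrees, a list of three. A call has 1 to 20 rows; each row shifts and turns the commanded pose from where the row before left it; what a row does not reach is not made up. A row lasts 1/8 s, in which the tool goes at most 62.5 mm and 10.7 degrees, less where a joint would pass 70% of its speed; a pose out of reach is approached as far as the arm can. A call with a gripper value outside its range is refused whole. OPENING is the finger opening in m, from 0 to 0.0854, set as the call begins (- or left out, the last holds). The fingers move at their own pace and stop on an object; the grip force is fixed at half the most. Time passes only in rows, so rows that do not move let the fingers close. It gives the time, the measured TCP pose, the force, the opening and the grip force at its end, in the units of the state.
- readout.sense(): the state, without advancing time (a new reading comes with each control period).
- snapshot(name): name is "scene" or "top" or "wrist"; returns (picture, depth): 480x640x3 uint8, red, green, blue; 480x640 float32, m along the optical axis (not along the pixel's ray), 0 where there is no reading.
- camera_params(name): a dict with "mtx" (3x3 intrinsics, pixels), "cam_to_world" (4x4, takes a point from camera to world coordinates). Camera axes: x right, y up, looking along -z (the intrinsics and any distortion apply to the point x, -y, -z); pixel columns grow to the right and rows downward; lengths in m; the calibration is good to about 2 mm. A picture is of the moment at which its call begins: read the wrist's pose just before it. camera_params takes no time and is no camera call; for the wrist camera it gives the pose at the moment of the call.
- job.close_job(): hands the job in; it is judged then, once.
Trained networks look in the newest picture that a camera, given by its name, has taken for a name from the list of things; names that differ only in an ending like _2 or _b are one class to them, and where a whole thing is asked for, a point or a joint stands for the part that bears it (a point fixed in the world has none). Each returns a list of dicts, best first, with "p" (0 to 1); they miss things now and then, are a little off and sometimes report something else, mostly with a low value. They report only what shows in the picture. A call takes as long as a camera call. They do not tell look-alikes from the thing itself.
- find_in(camera, name): "location" ([x, y, z] in m, in the coordinates of the camera as it stood for that picture, good to about 4 mm: the middle of the surface that is visible of it).
- masks_of(camera, name): "mask" (480x640 bool, what is visible of it).
The state is a dict: "clock": time; "qpos": joint angles; "joint_velocities": joint speeds; "effort": joint torques, N m; "tcp_pos": TCP position; "ee_rot": TCP orientation; "wrist_force": force on the tool from outside, world axes, zero at the start; "ft_torque": the same for the moment, N m; "opening": finger opening in m; "finger_force": force on a finger pad.
Only numpy, scipy, OpenCV 4.12 (cv2) and the standard library are available. Lean on these libraries where they do the work, as an engineer would, in place of code of your own. Each camera call takes 0.05 s, during which the arm holds its last target. There are 200 camera calls.

## Task

Put the four parts of the blue mincer set (hole plate, four-armed knife, ring nut and feed pusher) from the white cutting board into the grey tray, each set down flat or upright, centred on the blue outline of its own shape; which way it is turned does not matter. Leave the plate and the knife of the red set where they lie on the board.

Things in the scene. Friction and masses are not known exactly. Their poses are not given: they have to be found in the camera images.
- hole_plate: Blue set: steel mincer hole plate lying flat: a disc 54 mm across, 10 mm thick, with small dark holes and a blue centre boss (20 mm across, top at 14 mm). Origin: centre of the underside; z up. 0.14 kg. Take it by its rim. All six parts start on a fixed white cutting board, 245 x 345 x 12 mm thick, in any order and turn, about 110 mm apart.
- cross_knife: Blue set: steel mincer knife lying flat: two crossed blades 52 x 13 x 8 mm high, with a round blue plastic hub 22 mm across and 30 mm high in all. Origin: centre of the underside; z up, x and y along the blades. 0.08 kg. Take it by the hub. Starts on the board.
- ring_nut: Blue set: mincer ring nut lying flat: a ring 58 mm across outside, 42 mm inside, 24 mm high, ribbed steel below and blue above. Origin: on its axis, level with the underside; z up. 0.2 kg. Take it across the outside. Starts on the board.
- pusher: Blue set: feed pusher standing upright, all blue plastic: a rectangular foot 34 mm (x) by 50 mm (y), 16 mm high, with a round upright handle 24 mm across, top at 84 mm. Origin: centre of the foot's underside; z up. 0.12 kg. Take it by the handle. Starts on the board.
- red_plate: Red set, stays where it is on the board: steel mincer hole plate lying flat: a disc 54 mm across, 10 mm thick, with small dark holes and a red centre boss (20 mm across, top at 14 mm). Origin: centre of the underside; z up. 0.14 kg.
- red_knife: Red set, stays where it is on the board: steel mincer knife lying flat: two crossed blades 52 x 13 x 8 mm high, with a round red plastic hub 22 mm across and 30 mm high in all. Origin: centre of the underside; z up, x and y along the blades. 0.08 kg.
- plate_place: Place for the hole plate: fixed white tile, 100 mm square, 4 mm thick, its top 9 mm above the table, printed with a blue disc 56 mm wide with eight white dots. Origin: centre of the tile's underside, 5 mm above the table; z up, x and y along its edges. It lies in the grey tray (see knife_place).
- knife_place: Place for the knife: tile like plate_place, printed with a blue cross 56 mm wide. The four tiles lie two by two, 110 mm apart, in any order, in one fixed grey tray, 236 mm square, with walls 5 mm thick, 22 mm high above the table. Tray and board lie side by side, either one on the left.
- ring_place: Place for the ring nut: tile like plate_place, in the tray, printed with a blue ring 62 mm wide with a white middle 40 mm wide.
- pusher_place: Place for the pusher: tile like plate_place, in the tray, printed with a blue rectangle 37 x 53 mm.
There are look-alikes about, which are no part of the job. What is shaped like the red_knife but orange or yellow is not meant.

How it is judged:
By the outcome, as a careful person would: the job done as asked, in the order asked, and still so for the second after the job is handed in, with the robot touching nothing.
It also fails if it takes over 102 s, if anything falls off the work surface, if the arm or the gripper's body presses on something with over 40 N, if the wrist force passes 120 N, or if a joint passes its speed limit or range.

## Working session

There is one attempt and no reset: what is moved stays moved. The work goes in short steps, Python scripts to look and compute and a shell command to move; the robot and the scene stay as the last step left them, time stands still between calls to the robot, and variables do not carry over. Pictures are saved under pics/ and viewed, at most 16 in all, crops included, and the job is handed in when it is done.

```bash
ls; mkdir -p pics; python3 - <<'E'
from cell import readout, snapshot, camera_params, r
import cv2
print(readout.sense()); print(r.grip_point_offset)
for n in("top","scene"):
    p,d=snapshot(n); cv2.imwrite(f"pics/{n}0.png",p[:,:,::-1]); c=camera_params(n); print(n,c["mtx"],c["cam_to_world"])
E
```

```text
pics
{'clock': 0.0, 'qpos': array([1.05740982e+00, 3.13987923e-01, 4.49586952e-02, 1.30361042e+00,
       1.57967230e-05, 1.43122797e+00]), 'joint_velocities': array([ 1.77410898e-03, -1.15119274e-03,  9.37163796e-05, -7.89818493e-04,
        1.01269183e-04,  4.16779247e-04]), 'effort': array([ 7.21230081e-04, -4.80623496e+01,  2.98536962e+01,  1.95081899e-02,
       -2.22862404e-04,  2.69740966e-06]), 'tcp_pos': array([0.20967722, 0.53479143, 0.20400773]), 'ee_rot': array([-3.03065824e-04,  1.85822620e-01,  9.82582874e-01, -8.70444283e-04]), 'wrist_force': array([-0.61272086,  0.62448395, -0.70305038]), 'ft_torque': array([-0.00538338, -0.05024868, -0.00625023]), 'finger_force': 0.0, 'opening': 0.08562624380870663}
0.0187
top [[454.69173613   0.         315.45748887]
 [  0.         454.69173613 240.51783298]
 [  0.           0.           1.        ]] [[-0.01836512  0.99886254 -0.04400401  0.42014715]
 [-0.99906152 -0.02005995 -0.03838848 -0.02243874]
 [-0.03922753  0.04325771  0.99829353  0.86663517]
 [ 0.          0.          0.          1.        ]]
scene [[450.21879215   0.         317.75477402]
 [  0.         450.21879215 239.49621618]
 [  0.           0.           1.        ]] [[ 0.37531122 -0.65884054  0.65197441  1.08580635]
 [ 0.9268979   0.26576093 -0.2650121  -0.27784808]
 [ 0.00133139  0.70377572  0.71042097  0.7432077 ]
 [ 0.          0.          0.          1.        ]]
```

View pics/top0.png

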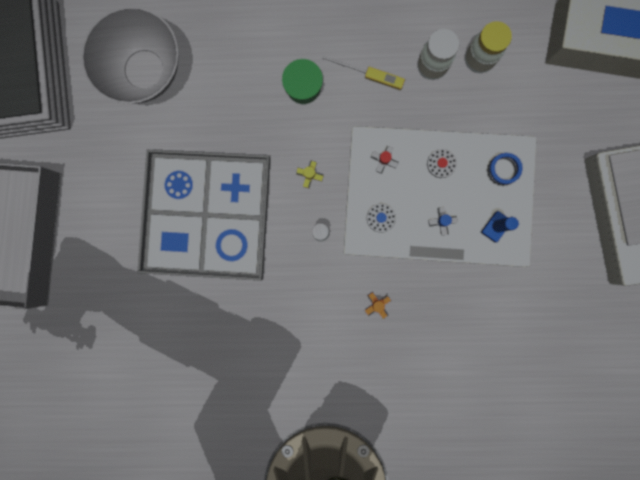

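```bash
cat > h.py <<'E'
from cell import *
import numpy as np, cv2
def world(c,l): 
    return (camera_params(c)["cam_to_world"]@np.r_[l,1])[:3]
def pix(c,w):
    C=camera_params(c); p=np.linalg.inv(C["cam_to_world"])@np.r_[w,1]; q=C["mtx"]@[p[0],-p[1],-p[2]]; return q[:2]/q[2]
def ray(c,uv,z):
    "world point at height z on the pixel's ray"
    C=camera_params(c); M=C["cam_to_world"]; d=np.linalg.inv(C["mtx"])@[uv[0],uv[1],1]; d=M[:3,:3]@[d[0],-d[1],-d[2]]; o=M[:3,3]
    return o+d*(z-o[2])/d[2]
E
python3 - <<'E'
from h import *
np.set_printoptions(precision=4,suppress=True)
snapshot("top")
for n in "hole_plate cross_knife ring_nut pusher red_plate red_knife plate_place knife_place ring_place pusher_place".split():
    for f in find_in("top",n)[:4]:
        w=world("top",f["location"]); print(n,round(f["p"],2),w,pix("top",w).round())
E
```

```text
hole_plate 0.94 [ 0.4942 -0.1137  0.0245] [382. 219.]
cross_knife 0.86 [ 0.4899 -0.2247  0.0178] [442. 221.]
ring_nut 0.85 [ 0.5746 -0.3399  0.0333] [506. 172.]
pusher 0.88 [ 0.4755 -0.309   0.0231] [489. 227.]
red_plate 0.87 [ 0.5961 -0.2263  0.0234] [442. 163.]
red_knife 0.9 [ 0.607  -0.1126  0.0168] [379. 160.]
red_knife 0.63 [ 0.3342 -0.1035  0.0079] [378. 305.]
red_knife 0.59 [0.5793 0.0229 0.0101] [308. 177.]
plate_place 0.8 [0.5715 0.2714 0.0121] [178. 184.]
knife_place 0.72 [0.5604 0.1628 0.0079] [235. 189.]
pusher_place 0.69 [0.4662 0.2772 0.0081] [176. 239.]
```

The top view shows the tray on the left with four tiles: plate (178,184), cross (235,187), rectangle (174,242) and ring (231,245). The board on the right holds:
- Blue set: plate (381,217), knife (444,221), ring (505,168) and pusher (505,226).
- Red set: knife (385,158) and plate (441,163).

What could be confused:
- **Blue knife:** (444,221) is the one I want. The red (385,158), yellow (310,173) and orange (378,305) knives are not.
- **Blue plate:** (381,217) is the one I want. The red plate at (441,163) is not.

Next I take precise centres from colour and check them in one close crop.

```bash
python3 - <<'E'
from h import *
np.set_printoptions(precision=4,suppress=True)
p,d=snapshot("top")
hsv=cv2.cvtColor(p,cv2.COLOR_RGB2HSV)
m=cv2.inRange(hsv,(100,110,40),(130,255,255))
n,lab,st,ce=cv2.connectedComponentsWithStats(m)
C=[]
for i in range(1,n):
    x,y,w,h,a=st[i]
    if a<30 or x>560: continue
    dm=np.median(d[lab==i]); print(st[i],ce[i],"hull-ellipse",end=" ")
    pts=np.argwhere(lab==i)[:,::-1].astype(np.float32); hull=cv2.convexHull(pts)
    e=cv2.fitEllipse(hull) if len(hull)>5 else None
    print(e,"minrect",cv2.minAreaRect(hull)[0], "depth z",[ray("top",ce[i],z)[:2] for z in (0.009,0.026,0.036,0.042)])
# depth check: tile and board and handle
M=camera_params("top")
def dz(u,v):
    q=np.linalg.inv(M["mtx"])@[u,v,1]*d[v,u]; return (M["cam_to_world"]@[q[0],-q[1],-q[2],1])[:3]
for uv in((195,200),(420,190),(505,223),(511,223),(320,232),(310,173),(440,45),(250,205)): print(uv,dz(*uv))
cv2.imwrite("pics/c1.png",cv2.resize(p[120:320,340:545,::-1],None,fx=3.9,fy=3,interpolation=cv2.INTER_CUBIC)[:600,:800])
E
```

```text
[490 153  32  31 351] [505.6781 168.1823] hull-ellipse ((505.5146484375, 168.06234741210938), (30.24363136291504, 31.793167114257812), 75.42286682128906) minrect (505.50006103515625, 168.00003051757812) depth z [array([ 0.5863, -0.3482]), array([ 0.583 , -0.3417]), array([ 0.5811, -0.3379]), array([ 0.5799, -0.3356])]
[165 171  27  27 401] [178.1995 184.2843] hull-ellipse ((178.17039489746094, 184.39410400390625), (26.607593536376953, 27.05784034729004), 23.08375358581543) minrect (178.0, 184.0) depth z [array([0.5714, 0.2726]), array([0.5684, 0.2667]), array([0.5667, 0.2633]), array([0.5656, 0.2612])]
[222 174  27  28 300] [234.9233 187.2033] hull-ellipse ((234.88706970214844, 187.25350952148438), (26.14957618713379, 27.152063369750977), 170.51292419433594) minrect (235.02261352539062, 187.02487182617188) depth z [array([0.5631, 0.1628]), array([0.5603, 0.1591]), array([0.5586, 0.1569]), array([0.5576, 0.1556])]
[377 213   9   9  65] [381.     217.1846] hull-ellipse ((381.0, 217.20184326171875), (8.582281112670898, 8.680051803588867), 0.0) minrect (381.0, 217.0) depth z [array([ 0.4
[... 876 characters left out ...]
ect (231.0, 245.0) depth z [array([0.4528, 0.1712]), array([0.4521, 0.1674]), array([0.4517, 0.1651]), array([0.4515, 0.1637])]
[161 233  27  18 448] [174.1161 241.4821] hull-ellipse ((173.54281616210938, 241.37881469726562), (21.102811813354492, 33.26404571533203), 95.67696380615234) minrect (174.0, 241.5) depth z [array([0.4615, 0.2811]), array([0.4607, 0.275 ]), array([0.4602, 0.2715]), array([0.4599, 0.2694])]
(195, 200) [0.5403 0.2402 0.0089]
(420, 190) [ 0.5487 -0.1874  0.012 ]
(505, 223) [ 0.4772 -0.3111  0.0949]
(511, 223) [ 0.4768 -0.3201  0.0971]
(320, 232) [0.4708 0.0003 0.058 ]
(310, 173) [0.5824 0.0175 0.0313]
(440, 45) [ 0.7877 -0.2138  0.0896]
(250, 205) [0.5284 0.1344 0.0076]
```

View pics/c1.png

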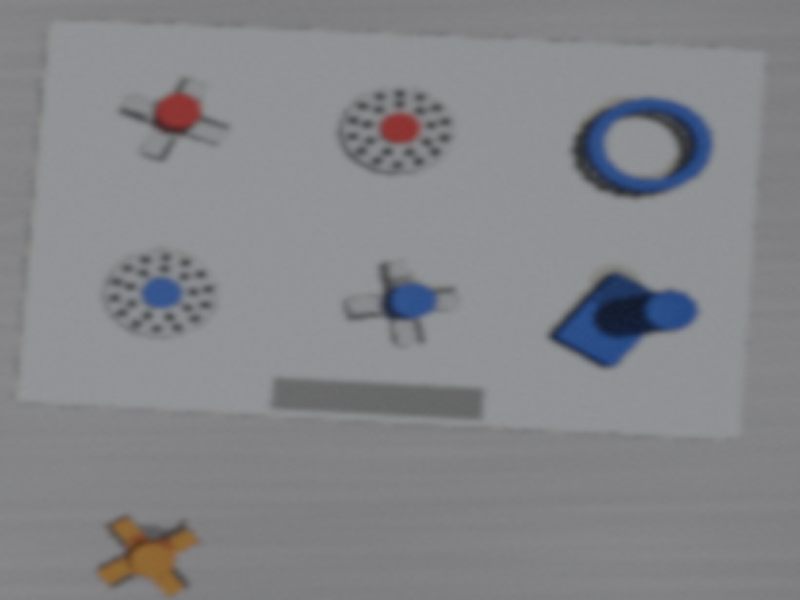

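The crop confirms it: blue plate at (381,217), blue-hub knife (445,220), blue ring (505,168) and pusher with its handle top at (512,223). The red set and the orange knife are clearly different. Moving over the plate.

```bash
python3 -m crank '[{"slide":[0.01,-0.022,0],"delta_rot":[0,0,0]},{"slide":[0.02,-0.045,0],"delta_rot":[0,0,0]},{"slide":[0.02,-0.045,0],"delta_rot":[0,0,0]},{"slide":[0.02,-0.045,0],"delta_rot":[0,0,0]},{"slide":[0.02,-0.045,0],"delta_rot":[0,0,0]},{"slide":[0.02,-0.045,0],"delta_rot":[0,0,0]},{"slide":[0.02,-0.045,0],"delta_rot":[0,0,0]},{"slide":[0.02,-0.045,0],"delta_rot":[0,0,0]},{"slide":[0.02,-0.045,0],"delta_rot":[0,0,0]},{"slide":[0.02,-0.045,0],"delta_rot":[0,0,0]},{"slide":[0.02,-0.045,0],"delta_rot":[0,0,0]},{"slide":[0.02,-0.045,0],"delta_rot":[0,0,0]},{"slide":[0.02,-0.045,0],"delta_rot":[0,0,0]},{"slide":[0.02,-0.045,0],"delta_rot":[0,0,0]},{"slide":[0.018,-0.04,0],"delta_rot":[0,0,0]},{"slide":[0,0,0],"delta_rot":[0,0,0]},{"slide":[0,0,0],"delta_rot":[0,0,0]}]' 0.068
python3 - <<'E'
from h import *
np.set_printoptions(precision=4,suppress=True)
s=readout.sense(); print(s["tcp_pos"],s["ee_rot"],s["opening"],s["wrist_force"],s["qpos"])
p,d=snapshot("wrist"); cv2.imwrite("pics/w1.png",p[:,:,::-1]); print(camera_params("wrist"))
E
```

```text
clock: 2.82
tcp_pos: [0.4975, -0.1113, 0.2047]
ee_rot: [-0.001, 0.186, 0.983, 0.0]
wrist_force: [-0.0, -0.3, -0.4]
opening: 0.0677
finger_force: 0.0
[ 0.4975 -0.1113  0.2047] [-0.0005  0.186   0.9826  0.0003] 0.06767991356319025 [-0.0486 -0.3494 -0.4142] [-0.378   0.1878 -0.1193  1.2648  0.0004 -0.0038]
{'mtx': array([[364.8105,   0.    , 321.5632],
       [  0.    , 364.8105, 245.813 ],
       [  0.    ,   0.    ,   1.    ]]), 'cam_to_world': array([[ 0.3648, -0.8831, -0.295 ,  0.4217],
       [ 0.9311,  0.3461,  0.1153, -0.0803],
       [ 0.0002, -0.3168,  0.9485,  0.3753],
       [ 0.    ,  0.    ,  0.    ,  1.    ]])}
```

View pics/w1.png

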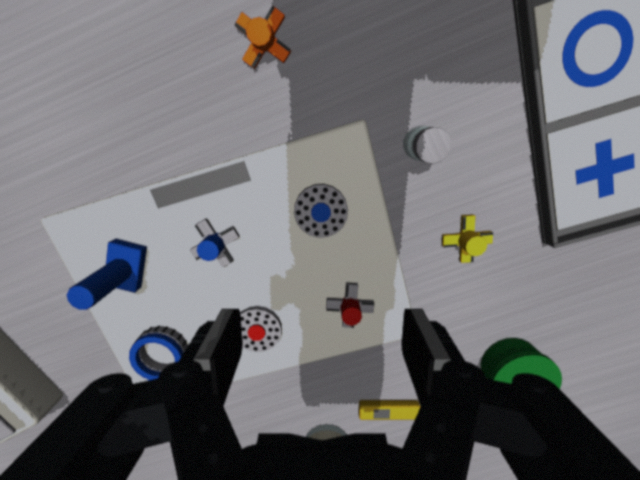

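The wrist view shows the blue plate boss at (321,212), the knife hub at (210,247), the ring at (158,355) and the pusher handle top at (82,295). I'll cross-check the positions from this camera.

```bash
python3 - <<'E'
from h import *
np.set_printoptions(precision=4,suppress=True)
p,d=snapshot("wrist")
hsv=cv2.cvtColor(p,cv2.COLOR_RGB2HSV)
m=cv2.inRange(hsv,(100,110,30),(130,255,255))
n,lab,st,ce=cv2.connectedComponentsWithStats(m)
for i in range(1,n):
    if st[i][4]<60: continue
    pts=np.argwhere(lab==i)[:,::-1].astype(np.float32); hull=cv2.convexHull(pts); e=cv2.fitEllipse(hull)[0]
    print(st[i],ce[i],e,[ray("wrist",e,z)[:2] for z in(.009,.026,.036,.042)])
print("handle",ray("wrist",(80,296),.096),ray("top",(511.8,223.3),.096),"hub top",ray("wrist",(208,249),.042),ray("top",(445.6,219.7),.042))
# whole plate disc by network mask
for c,n,z in(("wrist","hole_plate",.022),("wrist","ring_nut",.03)):
    for f in masks_of(c,n)[:1]:
        pts=np.argwhere(f["mask"])[:,::-1].astype(np.float32); e=cv2.fitEllipse(cv2.convexHull(pts)); print(n,f["p"],e,ray(c,e[0],z))
E
```

```text
[ 562   11   71   77 2301] [596.6754  48.2864] (596.8368530273438, 48.761756896972656) [array([0.4521, 0.1733]), array([0.4507, 0.1615]), array([0.4499, 0.1546]), array([0.4494, 0.1505])]
[ 575  140   59   58 1440] [603.9257 168.7639] (603.9625854492188, 168.50381469726562) [array([0.5624, 0.1649]), array([0.5559, 0.1535]), array([0.5521, 0.1468]), array([0.5498, 0.1428])]
[311 203  19  19 288] [320.0243 212.2014] (320.0722961425781, 212.22470092773438) [array([ 0.5013, -0.1128]), array([ 0.4976, -0.1113]), array([ 0.4955, -0.1104]), array([ 0.4942, -0.1098])]
[197 234  26  27 499] [209.4128 247.5812] (209.4530029296875, 247.4331512451172) [array([ 0.4942, -0.236 ]), array([ 0.4908, -0.2288]), array([ 0.4888, -0.2245]), array([ 0.4876, -0.222 ])]
[  66  240   80   70 2758] [110.2926 274.6584] (107.0882568359375, 274.9604797363281) [array([ 0.4819, -0.3541]), array([ 0.4791, -0.3414]), array([ 0.4775, -0.3339]), array([ 0.4765, -0.3294])]
[129 333  54  49 990] [151.9253 353.6535] (154.8873748779297, 356.2530822753906) [array([ 0.592 , -0.3575]), array([ 0.5841, -0.3446]), array([ 0.5795, -0.337 ]), array([ 0.5767, -0.3325])]
handle [ 0.4759 -0.3208  0.096 ] [ 0.4763 -0.3218  0.096 ] hub top [ 0.4885 -0.224   0.042 ] [ 0.4893 -0.2258  0.042 ]
hole_plate 0.63 ((319.8050537109375, 209.87451171875), (53.7467041015625, 55.667903900146484), 165.91567993164062) [ 0.4964 -0.111   0.022 ]
ring_nut 0.76 ((156.1691436767578, 351.10174560546875), (48.50041961669922, 61.3431282043457), 52.13473892211914) [ 0.5774 -0.3371  0.03  ]
```

```bash
python3 -m crank '[{"slide":[0,0,-0.03],"delta_rot":[0,0,0]},{"slide":[0,0,-0.05],"delta_rot":[0,0,0]},{"slide":[0,0,-0.05],"delta_rot":[0,0,0]},{"slide":[0,0,-0.035],"delta_rot":[0,0,0]},{"slide":[0,0,-0.018],"delta_rot":[0,0,0]},{"slide":[0,0,-0.004],"delta_rot":[0,0,0]},{"slide":[0,0,-0.003],"delta_rot":[0,0,0]},{"slide":[0,0,0],"delta_rot":[0,0,0]},{"slide":[0,0,0],"delta_rot":[0,0,0]}]' 0.066
python3 -m crank '[{"slide":[0,0,-0.001],"delta_rot":[0,0,0]},{"slide":[0,0,-0.001],"delta_rot":[0,0,0]},{"slide":[0,0,0],"delta_rot":[0,0,0]}]'
```

```text
clock: 4.15
tcp_pos: [0.4987, -0.1119, 0.0158]
ee_rot: [0.001, 0.186, 0.983, -0.0]
wrist_force: [-0.2, -0.4, 0.1]
opening: 0.0659
finger_force: 0.0
clock: 4.53
tcp_pos: [0.4979, -0.1117, 0.0128]
ee_rot: [-0.0, 0.186, 0.983, 0.0]
wrist_force: [-0.2, -0.7, -0.1]
opening: 0.0662
finger_force: 0.0
```

No contact yet, so I'll close and lift slightly to check.

```bash
python3 -m crank '[{"slide":[0,0,-0.001],"delta_rot":[0,0,0]},{"slide":[0,0,0],"delta_rot":[0,0,0]},{"slide":[0,0,0],"delta_rot":[0,0,0]},{"slide":[0,0,0],"delta_rot":[0,0,0]},{"slide":[0,0,0],"delta_rot":[0,0,0]},{"slide":[0,0,0],"delta_rot":[0,0,0]}]' 0.03
python3 -m crank '[{"slide":[0,0,0.01],"delta_rot":[0,0,0]},{"slide":[0,0,0.02],"delta_rot":[0,0,0]},{"slide":[0,0,0.03],"delta_rot":[0,0,0]},{"slide":[0,0,0.04],"delta_rot":[0,0,0]},{"slide":[0,0,0.02],"delta_rot":[0,0,0]},{"slide":[0,0,0],"delta_rot":[0,0,0]}]'
python3 - <<'E'
from h import *
p,d=snapshot("wrist"); cv2.imwrite("pics/w2.png",p[:,:,::-1])
E
```

```text
clock: 5.28
tcp_pos: [0.498, -0.1117, 0.012]
ee_rot: [0.0, 0.186, 0.983, 0.0]
wrist_force: [-0.6, -0.7, -0.5]
opening: 0.0299
finger_force: 0.0
clock: 6.02
tcp_pos: [0.4995, -0.1122, 0.1342]
ee_rot: [0.002, 0.186, 0.983, -0.0]
wrist_force: [-0.1, -0.2, 0.7]
opening: 0.0304
finger_force: 0.0
```

View pics/w2.png

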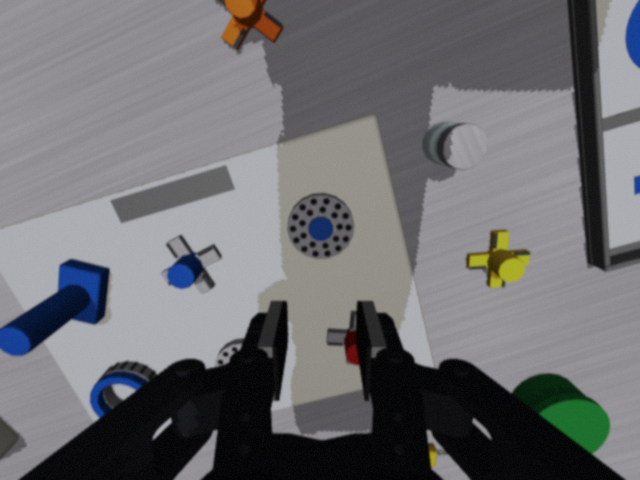

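The fingers closed above the plate, because the pads sit further back than I assumed. The plate is undisturbed at (321,229). I'll reopen and go down until I feel contact.

```bash
python3 - <<'E'
from h import *
p,d=snapshot("wrist")
hsv=cv2.cvtColor(p,cv2.COLOR_RGB2HSV)[190:270,280:370]
m=cv2.inRange(hsv,(100,110,30),(130,255,255)); M=cv2.moments(m,True)
print(ray("wrist",(280+M["m10"]/M["m00"],190+M["m01"]/M["m00"]),.026),readout.sense()["tcp_pos"])
E
python3 -m crank '[{"slide":[0,0,0],"delta_rot":[0,0,0]},{"slide":[0,0,0],"delta_rot":[0,0,0]},{"slide":[0,0,-0.04],"delta_rot":[0,0,0]},{"slide":[0,0,-0.05],"delta_rot":[0,0,0]},{"slide":[0,0,-0.02],"delta_rot":[0,0,0]},{"slide":[0,0,-0.01],"delta_rot":[0,0,0]},{"slide":[0,0,-0.003],"delta_rot":[0,0,0]},{"slide":[0,0,-0.002],"delta_rot":[0,0,0]},{"slide":[0,0,0],"delta_rot":[0,0,0]}]' 0.064
python3 -m crank '[{"slide":[0,0,-0.002],"delta_rot":[0,0,0]},{"slide":[0,0,0],"delta_rot":[0,0,0]}]'
python3 -m crank '[{"slide":[0,0,-0.002],"delta_rot":[0,0,0]},{"slide":[0,0,0],"delta_rot":[0,0,0]}]'
```

```text
[ 0.49605365 -0.11097414  0.026     ] [ 0.4977791  -0.11160485  0.13167323]
clock: 7.25
tcp_pos: [0.4987, -0.1119, 0.0077]
ee_rot: [0.001, 0.186, 0.983, -0.0]
wrist_force: [-0.0, 0.1, 0.1]
opening: 0.0636
finger_force: 0.0
clock: 7.5
tcp_pos: [0.4981, -0.1117, 0.0051]
ee_rot: [0.0, 0.186, 0.983, -0.0]
wrist_force: [-0.3, -0.1, -0.1]
opening: 0.0641
finger_force: 0.0
clock: 7.75
tcp_pos: [0.4979, -0.1116, 0.0028]
ee_rot: [-0.0, 0.186, 0.983, 0.0]
wrist_force: [-0.3, -0.6, 0.1]
opening: 0.0642
finger_force: 0.0
```

```bash
python3 -m crank '[{"slide":[-0.001,0,-0.0015],"delta_rot":[0,0,0]},{"slide":[0,0,0],"delta_rot":[0,0,0]}]'
python3 -m crank '[{"slide":[0,0,0],"delta_rot":[0,0,0]},{"slide":[0,0,0],"delta_rot":[0,0,0]},{"slide":[0,0,0],"delta_rot":[0,0,0]}]' 0.045
```

```text
clock: 8.0
tcp_pos: [0.4968, -0.1116, 0.0013]
ee_rot: [-0.0, 0.186, 0.983, 0.0]
wrist_force: [-0.2, 0.1, 0.3]
opening: 0.0642
finger_force: 0.0
clock: 8.38
tcp_pos: [0.4971, -0.1117, 0.0015]
ee_rot: [0.0, 0.186, 0.983, 0.0]
wrist_force: [-0.0, 0.4, 0.3]
opening: 0.045
finger_force: 0.0
```

```bash
python3 - <<'E'
from h import *
p,d=snapshot("wrist"); q,d2=snapshot("scene")
u,v=pix("scene",[.4975,-.112,.03]).astype(int); print(u,v)
c=q[max(0,v-75):v+75,max(0,u-75):u+75]
cv2.imwrite("pics/w3.png",np.hstack([cv2.resize(p,(400,300)),cv2.resize(c,(300,300),interpolation=cv2.INTER_CUBIC)])[:,:,::-1])
E
```

```text
284 273
```

View pics/w3.png

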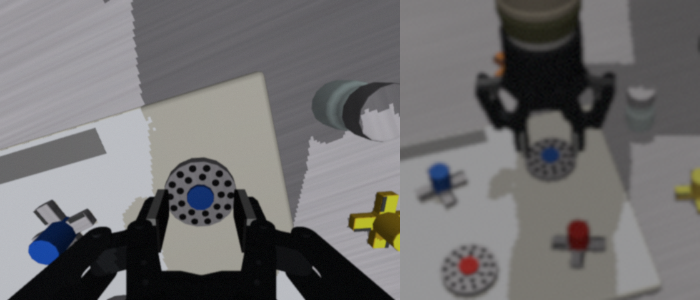

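```bash
python3 - <<'E'
from h import *
np.set_printoptions(precision=3,suppress=True)
p,d=snapshot("wrist"); s=readout.sense(); print(s["tcp_pos"])
hsv=cv2.cvtColor(p,cv2.COLOR_RGB2HSV)[260:360,270:370]
m=cv2.inRange(hsv,(100,110,30),(130,255,255)); M=cv2.moments(m,True)
uv=(270+M["m10"]/M["m00"],260+M["m01"]/M["m00"]); print("boss",uv,ray("wrist",uv,.026))
print("tcp pix",pix("wrist",s["tcp_pos"]), pix("wrist",s["tcp_pos"]+[0,0,.022]))
K=camera_params("wrist")
def W(u,v):
    q=np.linalg.inv(K["mtx"])@[u,v,1]*d[v,u]; return (K["cam_to_world"]@[q[0],-q[1],-q[2],1])[:3]
for u,v in((320,300),(380,400),(262,320),(255,340),(250,360),(380,320),(385,340),(395,360),(320,410),(200,200)): print(u,v,p[v,u],W(u,v))
t,dt=snapshot("top"); cv2.imwrite("pics/t2.png",cv2.resize(t[120:300,320:520,::-1],(800,600),interpolation=cv2.INTER_CUBIC))
E
```

```text
[ 0.497 -0.112  0.001]
boss (320.3039288361749, 315.6634544106746) [ 0.497 -0.111  0.026]
tcp pix [319.796 291.394] [319.574 312.388]
320 300 [ 20  49 108] [ 0.489 -0.108  0.028]
380 400 [156 153 146] [ 0.562 -0.103  0.014]
262 320 [3 4 2] [ 0.479 -0.128  0.05 ]
255 340 [7 5 5] [ 0.479 -0.128  0.062]
250 360 [29 30 30] [ 0.482 -0.13   0.069]
380 320 [5 6 4] [ 0.496 -0.086  0.048]
385 340 [7 5 7] [ 0.498 -0.087  0.059]
395 360 [60 62 60] [ 0.5   -0.085  0.069]
320 410 [159 157 148] [ 0.557 -0.135  0.013]
200 200 [186 188 193] [ 0.431 -0.142  0.014]
```

View pics/t2.png

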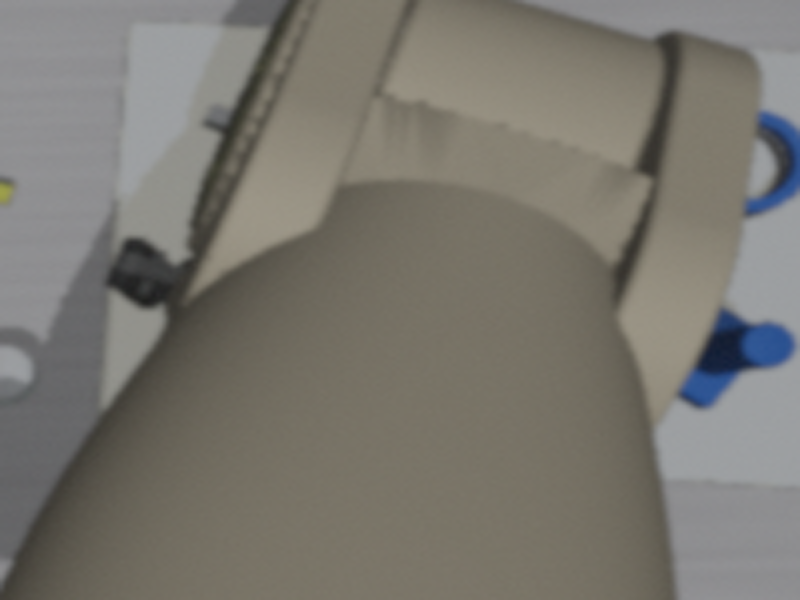

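```bash
python3 - <<'E'
from h import *
np.set_printoptions(precision=4,suppress=True)
p,d=snapshot("wrist"); s=readout.sense(); K=camera_params("wrist")
v,u=np.mgrid[0:480,0:640]
q=np.stack([u,v,np.ones_like(u)],-1)@np.linalg.inv(K["mtx"]).T*d[...,None]
P=q*[1,-1,-1]@K["cam_to_world"][:3,:3].T+K["cam_to_world"][:3,3]
R=np.array([[-.931,.365,0],[.365,.931,0],[0,0,-1]])  # cols: tool axes (approx)
T=(P-s["tcp_pos"])@R
dark=(p.max(-1)<90)&(d>0)&(d<.4)
for side in(-1,1):
    m=dark&(T[...,1]*side>.018)&(T[...,1]*side<.045)&(abs(T[...,0])<.03)&(P[...,2]>.03)
    t=T[m]; z=t[:,2]; print(side,len(z),"max tool z",np.percentile(z,[90,97,99,99.8]))
    k=z>np.percentile(z,93); print(" tip pts x",np.percentile(t[k,0],[5,50,95])," y",np.percentile(t[k,1],[5,50,95]))
    print(" rows",np.percentile(v[m][k],[1,50,99]), "cols",np.percentile(u[m][k],[1,50,99]))
E
```

```text
-1 10678 max tool z [-0.0521 -0.0402 -0.0353 -0.0315]
 tip pts x [-0.0077  0.0075  0.0117]  y [-0.0335 -0.0227 -0.0215]
 rows [303. 319. 360.] cols [231. 262. 270.]
1 10320 max tool z [-0.0517 -0.04   -0.0354 -0.0317]
 tip pts x [-0.0074  0.0075  0.0117]  y [0.0233 0.0244 0.0354]
 rows [303. 319. 358.] cols [373. 381. 412.]
```

```bash
python3 - <<'E'
from h import *
np.set_printoptions(precision=4,suppress=True)
p,d=snapshot("wrist"); s=readout.sense(); K=camera_params("wrist")
v,u=np.mgrid[0:480,0:640]
q=np.stack([u,v,np.ones_like(u)],-1)@np.linalg.inv(K["mtx"]).T*d[...,None]
P=q*[1,-1,-1]@K["cam_to_world"][:3,:3].T+K["cam_to_world"][:3,3]
for r0 in (285,290,295,300,304,308,312,318): print(r0,[(int(c),int(p[r0,c].max()),round(float(P[r0,c,2]),3)) for c in list(range(240,276,5))+list(range(370,405,5))])
E
```

```text
285 [(240, 194, 0.013), (245, 169, 0.013), (250, 161, 0.014), (255, 160, 0.012), (260, 162, 0.013), (265, 160, 0.014), (270, 95, 0.024), (275, 115, 0.024), (370, 88, 0.022), (375, 157, 0.013), (380, 161, 0.013), (385, 161, 0.013), (390, 161, 0.014), (395, 163, 0.013), (400, 163, 0.014)]
290 [(240, 193, 0.014), (245, 162, 0.012), (250, 161, 0.013), (255, 161, 0.013), (260, 161, 0.014), (265, 129, 0.014), (270, 108, 0.023), (275, 72, 0.022), (370, 92, 0.024), (375, 127, 0.012), (380, 162, 0.014), (385, 161, 0.013), (390, 162, 0.014), (395, 161, 0.013), (400, 160, 0.014)]
295 [(240, 194, 0.013), (245, 163, 0.013), (250, 160, 0.015), (255, 161, 0.014), (260, 161, 0.013), (265, 92, 0.023), (270, 43, 0.024), (275, 13, 0.024), (370, 74, 0.023), (375, 104, 0.023), (380, 161, 0.013), (385, 161, 0.014), (390, 162, 0.013), (395, 162, 0.013), (400, 161, 0.013)]
300 [(240, 194, 0.014), (245, 165, 0.014), (250, 159, 0.014), (255, 157, 0.013), (260, 161, 0.013), (265, 112, 0.024), (270, 104, 0.024), (275, 46, 0.023), (370, 112, 0.023), (375, 104, 0.024), (380, 160, 0.013), (385, 161, 0.014), (390, 
[... 454 characters left out ...]
, 0.024), (275, 107, 0.024), (370, 39, 0.025), (375, 19, 0.034), (380, 12, 0.04), (385, 48, 0.04), (390, 48, 0.04), (395, 150, 0.013), (400, 160, 0.013)]
312 [(240, 192, 0.013), (245, 186, 0.014), (250, 51, 0.043), (255, 48, 0.044), (260, 40, 0.044), (265, 9, 0.043), (270, 11, 0.023), (275, 28, 0.024), (370, 15, 0.023), (375, 3, 0.035), (380, 1, 0.043), (385, 48, 0.043), (390, 47, 0.044), (395, 103, 0.044), (400, 157, 0.012)]
318 [(240, 7, 0.042), (245, 25, 0.041), (250, 49, 0.049), (255, 48, 0.048), (260, 15, 0.048), (265, 4, 0.044), (270, 16, 0.023), (275, 48, 0.023), (370, 85, 0.024), (375, 16, 0.036), (380, 7, 0.048), (385, 39, 0.048), (390, 47, 0.048), (395, 48, 0.048), (400, 7, 0.041)]
```

The depth shows the fingertips at z ≈ 0.035 while the TCP reads 0.0015. So at this opening the tips stand about 33 mm behind the TCP. I'll reopen and go further down, watching the force.

```bash
python3 -m crank '[{"slide":[0,0,0],"delta_rot":[0,0,0]},{"slide":[0,0,0],"delta_rot":[0,0,0]},{"slide":[0,0,-0.004],"delta_rot":[0,0,0]},{"slide":[0,0,-0.003],"delta_rot":[0,0,0]},{"slide":[0,0,0],"delta_rot":[0,0,0]}]' 0.066
python3 -m crank '[{"slide":[0,0,-0.002],"delta_rot":[0,0,0]},{"slide":[0,0,-0.002],"delta_rot":[0,0,0]},{"slide":[0,0,0],"delta_rot":[0,0,0]}]'
python3 - <<'E'
from h import *
p,d=snapshot("wrist"); s=readout.sense(); K=camera_params("wrist")
v,u=np.mgrid[0:480,0:640]
q=np.stack([u,v,np.ones_like(u)],-1)@np.linalg.inv(K["mtx"]).T*d[...,None]
P=q*[1,-1,-1]@K["cam_to_world"][:3,:3].T+K["cam_to_world"][:3,3]
print(s["tcp_pos"])
for r0 in range(300,322,3): print(r0,[(int(c),int(p[r0,c].max()),round(float(P[r0,c,2]),3)) for c in range(400,430,5)])
E
```

```text
clock: 9.3
tcp_pos: [0.4966, -0.1115, -0.006]
ee_rot: [-0.0, 0.186, 0.983, 0.0]
wrist_force: [-0.4, -0.8, -0.1]
opening: 0.0661
finger_force: 0.0
clock: 9.68
tcp_pos: [0.4968, -0.1116, -0.0098]
ee_rot: [-0.0, 0.186, 0.983, 0.0]
wrist_force: [0.2, 0.7, -0.0]
opening: 0.0659
finger_force: 0.0
[ 0.49690761 -0.11163208 -0.00967592]
300 [(400, 158, 0.013), (405, 159, 0.013), (410, 158, 0.014), (415, 160, 0.013), (420, 159, 0.014), (425, 156, 0.013)]
303 [(400, 160, 0.013), (405, 158, 0.014), (410, 158, 0.013), (415, 158, 0.013), (420, 157, 0.013), (425, 154, 0.014)]
306 [(400, 156, 0.013), (405, 144, 0.014), (410, 145, 0.013), (415, 144, 0.013), (420, 155, 0.013), (425, 156, 0.013)]
309 [(400, 141, 0.013), (405, 25, 0.031), (410, 55, 0.031), (415, 55, 0.03), (420, 99, 0.029), (425, 158, 0.014)]
312 [(400, 123, 0.014), (405, 7, 0.032), (410, 38, 0.033), (415, 47, 0.033), (420, 53, 0.032), (425, 157, 0.014)]
315 [(400, 111, 0.014), (405, 0, 0.033), (410, 24, 0.035), (415, 48, 0.035), (420, 46, 0.035), (425, 151, 0.015)]
318 [(400, 91, 0.025), (405, 6, 0.033), (410, 12, 0.039), (415, 45, 0.038), (420, 45, 0.038), (425, 112, 0.037)]
321 [(400, 83, 0.026), (405, 6, 0.034), (410, 8, 0.04), (415, 43, 0.039), (420, 47, 0.04), (425, 49, 0.04)]
```

```bash
python3 -m crank '[{"slide":[0,0,-0.004],"delta_rot":[0,0,0]},{"slide":[0,0,-0.003],"delta_rot":[0,0,0]},{"slide":[0,0,0],"delta_rot":[0,0,0]}]'
python3 -m crank '[{"slide":[0,0,-0.002],"delta_rot":[0,0,0]},{"slide":[0,0,-0.002],"delta_rot":[0,0,0]},{"slide":[0,0,0],"delta_rot":[0,0,0]}]'
python3 -m crank '[{"slide":[0,0,0],"delta_rot":[0,0,0]},{"slide":[0,0,0],"delta_rot":[0,0,0]},{"slide":[0,0,0],"delta_rot":[0,0,0]},{"slide":[0,0,0],"delta_rot":[0,0,0]}]' 0.047
```

```text
clock: 10.1
tcp_pos: [0.4966, -0.1115, -0.017]
ee_rot: [-0.0, 0.186, 0.983, 0.0]
wrist_force: [0.4, 0.6, 1.0]
opening: 0.0657
finger_force: 0.0
clock: 10.48
tcp_pos: [0.4968, -0.1116, -0.0208]
ee_rot: [-0.0, 0.186, 0.983, 0.0]
wrist_force: [-0.1, -0.7, 0.2]
opening: 0.066
finger_force: 0.0
clock: 10.98
tcp_pos: [0.4991, -0.1125, -0.0176]
ee_rot: [0.002, 0.186, 0.983, -0.0]
wrist_force: [-2.5, 0.8, 20.3]
opening: 0.0518
finger_force: 66.4
```

```bash
python3 -m crank '[{"slide":[0,0,0.003],"delta_rot":[0,0,0]},{"slide":[0,0,0.005],"delta_rot":[0,0,0]},{"slide":[0,0,0.02],"delta_rot":[0,0,0]},{"slide":[0,0,0.03],"delta_rot":[0,0,0]},{"slide":[0,0,0],"delta_rot":[0,0,0]},{"slide":[0,0,0],"delta_rot":[0,0,0]}]'
python3 - <<'E'
from h import *
p,d=snapshot("wrist"); q,d2=snapshot("scene"); print(readout.sense()["tcp_pos"])
u,v=pix("scene",[.4975,-.112,.06]).astype(int)
c=q[max(0,v-75):v+75,max(0,u-75):u+75]
cv2.imwrite("pics/w4.png",np.hstack([cv2.resize(p,(400,300)),cv2.resize(c,(300,300),interpolation=cv2.INTER_CUBIC)])[:,:,::-1])
E
```

```text
clock: 11.72
tcp_pos: [0.4964, -0.1115, 0.0366]
ee_rot: [-0.001, 0.186, 0.983, 0.0]
wrist_force: [0.1, -1.1, -1.8]
opening: 0.052
finger_force: 62.7
[ 0.49588412 -0.11125661  0.03611931]
```

View pics/w4.png

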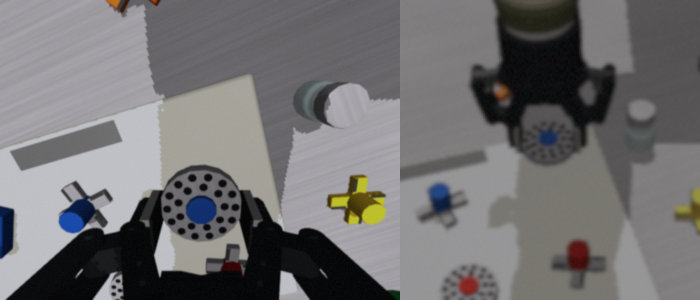

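Plate is held (weight shows in the force reading). I'll measure its tilt and its offset in the grip by fitting a plane to the depth.

```bash
cat >> h.py <<'E'
def cloud(c):
    "picture and world points per pixel"
    p,d=snapshot(c); K=camera_params(c); v,u=np.mgrid[0:480,0:640]
    q=np.stack([u,v,np.ones_like(u)],-1)@np.linalg.inv(K["mtx"]).T*d[...,None]
    P=q*[1,-1,-1]@K["cam_to_world"][:3,:3].T+K["cam_to_world"][:3,3]; P[d==0]=np.nan
    return p,P
def blobs(c,lo=60,win=None,hsv=((100,110,30),(130,255,255))):
    "blue blobs: pixel centre of the hull ellipse, mask, picture, points"
    p,P=cloud(c); m=cv2.inRange(cv2.cvtColor(p,cv2.COLOR_RGB2HSV),*hsv)
    n,lab,st,ce=cv2.connectedComponentsWithStats(m); out=[]
    for i in range(1,n):
        if st[i][4]>=lo:
            h=cv2.convexHull(np.argwhere(lab==i)[:,::-1].astype(np.float32)); out.append((np.array(cv2.fitEllipse(h)[0]),lab==i,st[i]))
    return out,p,P
E
python3 - <<'E'
from h import *
np.set_printoptions(precision=4,suppress=True)
b,p,P=blobs("wrist"); t=readout.sense()["tcp_pos"]; print(t)
for e,m,st in b:
    if abs(e[0]-320)<40: print("boss",e,np.nanmedian(P[m],0)-t)
v,u=np.mgrid[0:480,0:640]; m=((u-322)/52)**2+((v-322)/48)**2<1
X=P[m]; X=X[np.isfinite(X[:,2])]; X=X[abs(X[:,2]-np.median(X[:,2]))<.012]
A=np.c_[X[:,:2]-X[:,:2].mean(0),np.ones(len(X))]; s=np.linalg.lstsq(A,X[:,2],rcond=None)[0]; print(len(X),"slopes",s,"res",np.std(X[:,2]-A@s), X[:,:2].mean(0))
E
```

```text
[ 0.4959 -0.1113  0.0361]
boss [321.6013 336.0124] [-0.0017  0.0016  0.045 ]
7804 slopes [ 0.0237 -0.0114  0.0781] res 0.0016519077691219248 [ 0.4904 -0.1079]
```

```bash
python3 -m crank '[{"slide":[0,0,0.04],"delta_rot":[0,0,0]},{"slide":[0.007,0.036,0.01],"delta_rot":[0,0,0]},{"slide":[0.008,0.04,0],"delta_rot":[0,0,0]},{"slide":[0.008,0.04,0],"delta_rot":[0,0,0]},{"slide":[0.008,0.04,0],"delta_rot":[0,0,0]},{"slide":[0.008,0.04,0],"delta_rot":[0,0,0]},{"slide":[0.008,0.04,0],"delta_rot":[0,0,0]},{"slide":[0.008,0.04,0],"delta_rot":[0,0,0]},{"slide":[0.008,0.04,0],"delta_rot":[0,0,0]},{"slide":[0.008,0.04,0],"delta_rot":[0,0,0]},{"slide":[0.005,0.028,0],"delta_rot":[0,0,0]},{"slide":[0,0,0],"delta_rot":[0,0,0]},{"slide":[0,0,0],"delta_rot":[0,0,0]}]'
python3 - <<'E'
from h import *
np.set_printoptions(precision=4,suppress=True)
b,p,P=blobs("wrist"); t=readout.sense()["tcp_pos"]; print(t)
for e,m,st in b: print(st,e,"z.009",ray("wrist",e,.009)[:2],"med",np.nanmedian(P[m],0),"held boss",ray("wrist",e,t[2]+.045)[:2])
cv2.imwrite("pics/w5.png",p[:,:,::-1])
E
```

```text
clock: 13.5
tcp_pos: [0.5722, 0.2717, 0.0863]
ee_rot: [-0.001, 0.186, 0.983, -0.001]
wrist_force: [0.0, -0.4, -0.9]
opening: 0.0515
finger_force: 63.1
[0.5724 0.2714 0.0866]
[ 220   36   99   88 5479] [269.3634  79.666 ] z.009 [0.4604 0.2813] med [0.4609 0.2815 0.0108] held boss [0.4784 0.2917]
[  61   85   96   98 4045] [108.6256 133.5265] z.009 [0.4514 0.1709] med [0.4506 0.1731 0.0109] held boss [0.4739 0.2358]
[ 283  205   78   65 3212] [321.243  241.7433] z.009 [0.5708 0.2726] med [0.5672 0.2748 0.011 ] held boss [0.5343 0.2873]
[ 142  249   75   70 2255] [178.5013 283.3743] z.009 [0.5623 0.162 ] med [0.5622 0.1629 0.011 ] held boss [0.53   0.2313]
[ 298  314   48   46 1708] [321.5672 336.1269] z.009 [0.643  0.2445] med [0.5706 0.2731 0.1316] held boss [0.5708 0.273 ]
```

View pics/w5.png

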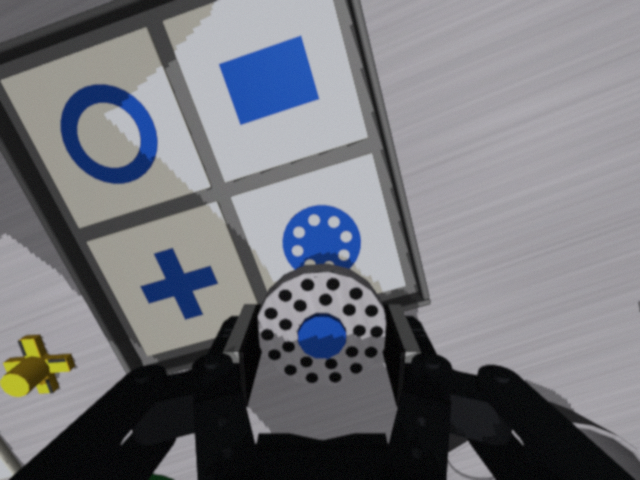

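The tile print is at (321,242), and the held boss projects to (0.5708, 0.2730) against a target of (0.5707, 0.2725). That needs no correction, so I'll lower.

```bash
python3 -m crank '[{"slide":[0,0,-0.03],"delta_rot":[0,0,0]},{"slide":[0,0,-0.04],"delta_rot":[0,0,0]},{"slide":[0,0,-0.02],"delta_rot":[0,0,0]},{"slide":[0,0,-0.01],"delta_rot":[0,0,0]},{"slide":[0,0,-0.004],"delta_rot":[0,0,0]},{"slide":[0,0,0],"delta_rot":[0,0,0]},{"slide":[0,0,0],"delta_rot":[0,0,0]}]'
python3 -m crank '[{"slide":[0,0,-0.002],"delta_rot":[0,0,0]},{"slide":[0,0,0],"delta_rot":[0,0,0]}]'
```

```text
clock: 14.42
tcp_pos: [0.5739, 0.2725, -0.0155]
ee_rot: [0.001, 0.186, 0.983, 0.0]
wrist_force: [-0.5, -0.4, -1.8]
opening: 0.0513
finger_force: 63.1
clock: 14.68
tcp_pos: [0.573, 0.2724, -0.0184]
ee_rot: [0.0, 0.186, 0.983, 0.0]
wrist_force: [-0.1, -0.6, -1.9]
opening: 0.0513
finger_force: 63.1
```

```bash
python3 -m crank '[{"slide":[0,0,-0.001],"delta_rot":[0,0,0]},{"slide":[0,0,-0.001],"delta_rot":[0,0,0]},{"slide":[0,0,0],"delta_rot":[0,0,0]}]'
python3 -m crank '[{"slide":[0,0,-0.001],"delta_rot":[0,0,0]},{"slide":[0,0,0],"delta_rot":[0,0,0]}]'
```

```text
clock: 15.05
tcp_pos: [0.573, 0.2724, -0.0204]
ee_rot: [0.0, 0.186, 0.983, 0.0]
wrist_force: [-1.4, -0.0, 0.7]
opening: 0.0514
finger_force: 64.4
clock: 15.3
tcp_pos: [0.573, 0.2724, -0.0205]
ee_rot: [0.0, 0.186, 0.983, 0.0]
wrist_force: [-2.8, -0.6, 7.2]
opening: 0.0512
finger_force: 67.7
```

Contact. I'll release, rise and check from the wrist.

```bash
python3 -m crank '[{"slide":[0,0,0.001],"delta_rot":[0,0,0]},{"slide":[0,0,0],"delta_rot":[0,0,0]},{"slide":[0,0,0],"delta_rot":[0,0,0]},{"slide":[0,0,0.01],"delta_rot":[0,0,0]},{"slide":[0,0,0.03],"delta_rot":[0,0,0]},{"slide":[0,0,0.05],"delta_rot":[0,0,0]},{"slide":[0,0,0.05],"delta_rot":[0,0,0]},{"slide":[0,0,0.01],"delta_rot":[0,0,0]},{"slide":[0,0,0],"delta_rot":[0,0,0]}]' 0.062
python3 - <<'E'
from h import *
np.set_printoptions(precision=4,suppress=True)
b,p,P=blobs("wrist"); t=readout.sense()["tcp_pos"]; print(t)
for e,m,st in b: print(st,e,"z.009",ray("wrist",e,.009)[:2],"z.023",ray("wrist",e,.023)[:2])
cv2.imwrite("pics/w6.png",p[:,:,::-1])
E
```

```text
clock: 16.42
tcp_pos: [0.5736, 0.2726, 0.1306]
ee_rot: [0.001, 0.186, 0.983, 0.001]
wrist_force: [-0.2, 0.4, -1.3]
opening: 0.0623
finger_force: 0.0
[0.5726 0.2722 0.1289]
[ 233   48   84   74 3876] [276.7557  84.3296] z.009 [0.4594 0.2824] z.023 [0.4612 0.2834]
[  98   89   81   84 2903] [138.1112 130.0967] z.009 [0.4502 0.1716] z.023 [0.4525 0.1779]
[286 192  59  36 211] [317.739  220.4679] z.009 [0.5657 0.2725] z.023 [0.5624 0.274 ]
[309 219  24  23 439] [320.6003 229.8136] z.009 [0.574  0.2718] z.023 [0.5703 0.2733]
[ 164  230   65   61 1703] [195.6931 260.0189] z.009 [0.56   0.1631] z.023 [0.557  0.1698]
```

View pics/w6.png

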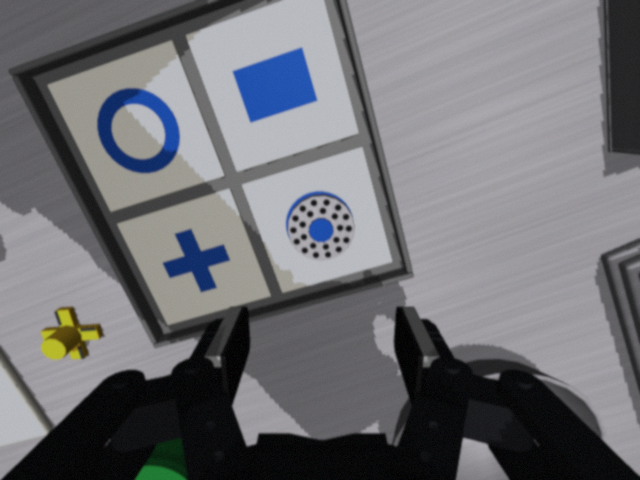

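The plate sits centred on its print: boss at (321,230), about 1 mm off at most. Next, over to the knife.

```bash
python3 -m crank '[{"slide":[-0.004,-0.022,0],"delta_rot":[0,0,0]},{"slide":[-0.007,-0.042,0],"delta_rot":[0,0,0]},{"slide":[-0.008,-0.045,0],"delta_rot":[0,0,0]},{"slide":[-0.008,-0.045,0],"delta_rot":[0,0,0]},{"slide":[-0.008,-0.045,0],"delta_rot":[0,0,0]},{"slide":[-0.008,-0.045,0],"delta_rot":[0,0,0]},{"slide":[-0.008,-0.045,0],"delta_rot":[0,0,0]},{"slide":[-0.008,-0.045,0],"delta_rot":[0,0,0]},{"slide":[-0.008,-0.045,0],"delta_rot":[0,0,0]},{"slide":[-0.007,-0.045,0],"delta_rot":[0,0,0]},{"slide":[-0.006,-0.045,0],"delta_rot":[0,0,0]},{"slide":[-0.004,-0.027,0],"delta_rot":[0,0,0]},{"slide":[0,0,0],"delta_rot":[0,0,0]},{"slide":[0,0,0],"delta_rot":[0,0,0]}]' 0.05
python3 - <<'E'
from h import *
np.set_printoptions(precision=4,suppress=True)
b,p,P=blobs("wrist"); t=readout.sense()["tcp_pos"]; print(t)
for e,m,st in b:
    top=m&(abs(P[...,2]-.043)<.004); x=np.argwhere(top)[:,::-1]; print(st,e,"z.042",ray("wrist",e,.042)[:2],len(x), ray("wrist",x.mean(0),.042)[:2] if len(x) else "")
cv2.imwrite("pics/w7.png",p[:,:,::-1])
E
```

```text
clock: 18.23
tcp_pos: [0.4881, -0.2226, 0.128]
ee_rot: [-0.001, 0.186, 0.983, 0.001]
wrist_force: [0.4, -1.0, -0.1]
opening: 0.0503
finger_force: 0.0
[ 0.4884 -0.2224  0.1284]
[303 223  29  35 758] [317.2098 240.6158] z.042 [ 0.4875 -0.2244] 643 [ 0.4889 -0.2252]
[ 146  230   83   93 4053] [186.9391 275.1964] z.042 [ 0.477  -0.3271] 149 [ 0.4727 -0.3142]
[247 362  22  46 436] [255.821  385.1653] z.042 [ 0.5882 -0.3204] 9 [ 0.5922 -0.3179]
```

View pics/w7.png

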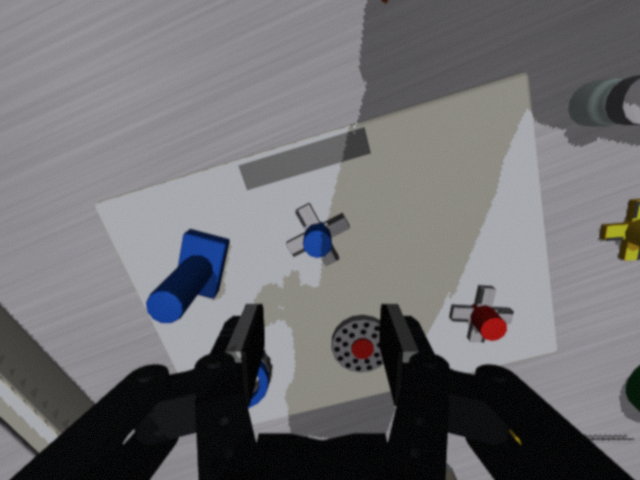

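The wrist view shows the blue hub at (317,241), centre (0.489, -0.225). Lowering onto it.

```bash
python3 -m crank '[{"slide":[0.0005,-0.0025,-0.03],"delta_rot":[0,0,0]},{"slide":[0,0,-0.04],"delta_rot":[0,0,0]},{"slide":[0,0,-0.03],"delta_rot":[0,0,0]},{"slide":[0,0,-0.02],"delta_rot":[0,0,0]},{"slide":[0,0,-0.008],"delta_rot":[0,0,0]},{"slide":[0,0,0],"delta_rot":[0,0,0]},{"slide":[0,0,0],"delta_rot":[0,0,0]}]'
python3 -m crank '[{"slide":[0,0,0],"delta_rot":[0,0,0]},{"slide":[0,0,0],"delta_rot":[0,0,0]},{"slide":[0,0,0],"delta_rot":[0,0,0]},{"slide":[0,0,0],"delta_rot":[0,0,0]}]' 0.012
```

```text
clock: 19.15
tcp_pos: [0.4903, -0.2263, 0.0024]
ee_rot: [0.001, 0.186, 0.983, -0.0]
wrist_force: [0.2, -0.1, -0.4]
opening: 0.0498
finger_force: 0.0
clock: 19.65
tcp_pos: [0.4901, -0.2265, 0.0025]
ee_rot: [0.001, 0.186, 0.983, -0.0]
wrist_force: [-1.0, 0.6, 4.8]
opening: 0.0192
finger_force: 58.5
```

```bash
python3 -m crank '[{"slide":[0,0,0.01],"delta_rot":[0,0,0]},{"slide":[0,0,0.03],"delta_rot":[0,0,0]},{"slide":[0,0,0.045],"delta_rot":[0,0,0]},{"slide":[0.004,0.022,0.015],"delta_rot":[0,0,0]},{"slide":[0.008,0.042,0],"delta_rot":[0,0,0]},{"slide":[0.008,0.042,0],"delta_rot":[0,0,0]},{"slide":[0.008,0.042,0],"delta_rot":[0,0,0]},{"slide":[0.008,0.042,0],"delta_rot":[0,0,0]},{"slide":[0.008,0.042,0],"delta_rot":[0,0,0]},{"slide":[0.008,0.042,0],"delta_rot":[0,0,0]},{"slide":[0.008,0.042,0],"delta_rot":[0,0,0]},{"slide":[0.008,0.042,0],"delta_rot":[0,0,0]},{"slide":[0.0055,0.03,0],"delta_rot":[0,0,0]},{"slide":[0,0,0],"delta_rot":[0,0,0]},{"slide":[0,0,0],"delta_rot":[0,0,0]}]'
python3 - <<'E'
from h import *
np.set_printoptions(precision=4,suppress=True)
b,p,P=blobs("wrist"); t=readout.sense()["tcp_pos"]; print(t)
for e,m,st in b: print(st,e,"z.009",ray("wrist",e,.009)[:2],"med",np.nanmedian(P[m],0)-t,"hub",ray("wrist",e,t[2]+.04)[:2]-t[:2])
cv2.imwrite("pics/w8.png",p[:,:,::-1])
E
```

```text
clock: 21.52
tcp_pos: [0.5627, 0.1615, 0.1015]
ee_rot: [-0.0, 0.186, 0.983, -0.0]
wrist_force: [-0.6, 0.3, -0.1]
opening: 0.0194
finger_force: 58.8
[0.5627 0.1611 0.1015]
[ 392    0   93   73 5061] [436.0974  32.815 ] z.009 [0.4626 0.2796] med [-0.1004  0.1183 -0.0909] hub [-0.0878  0.0743]
[ 227   33   94  101 4147] [273.606  83.068] z.009 [0.4516 0.1716] med [-0.1119  0.0113 -0.0909] hub [-0.0933  0.0208]
[430 157  60  66 380] [467.4226 193.1069] z.009 [0.57   0.2727] med [-0.013   0.0972 -0.0906] hub [-0.0345  0.0709]
[462 187  30  27 620] [476.5157 199.8913] z.009 [0.5773 0.2777] med [ 0.0094  0.1115 -0.0771] hub [-0.0309  0.0734]
[ 286  201   75   72 2327] [322.5508 236.52  ] z.009 [0.5622 0.163 ] med [-0.0008  0.002  -0.0907] hub [-0.0384  0.0165]
[ 297  282   50   72 2817] [321.848  319.7688] z.009 [0.628  0.1366] med [-0.005   0.0029  0.0404] hub [-0.0057  0.0034]
```

View pics/w8.png

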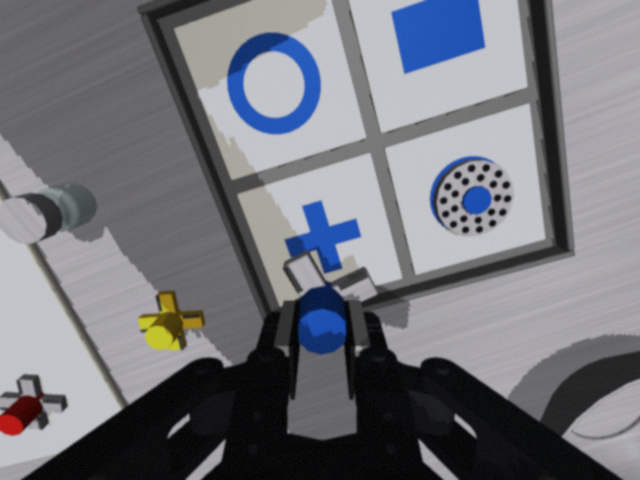

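The cross print is at (322,236) and the held hub top at about (322,332). Computing the held hub's position.

```bash
python3 - <<'E'
from h import *
np.set_printoptions(precision=4,suppress=True)
t=readout.sense()["tcp_pos"]; p,P=cloud("wrist")
m=(cv2.inRange(cv2.cvtColor(p,cv2.COLOR_RGB2HSV),(100,110,30),(130,255,255))>0)
m[:275]=0; mt=m&(P[...,2]>t[2]+.033); x=np.argwhere(mt)[:,::-1]; print(len(x),x.min(0),x.max(0))
e=cv2.fitEllipse(cv2.convexHull(x.astype(np.float32))); print(e,np.nanpercentile(P[mt][:,2],[10,50,90])-t[2])
for c in(e[0],(322,332)): print(ray("wrist",c,t[2]+.0395)[:2], ray("wrist",c,t[2]+.0395)[:2]-t[:2])
E
```

```text
2230 [297 299] [346 353]
((321.53790283203125, 326.6645202636719), (53.86000442504883, 54.593196868896484), 6.6715087890625) [0.0374 0.0407 0.0416]
[0.5602 0.1629] [-0.0025  0.0018]
[0.5626 0.1621] [-0.0001  0.001 ]
```

```bash
python3 -m crank '[{"slide":[0,0.0005,-0.03],"delta_rot":[0,0,0]},{"slide":[0,0,-0.04],"delta_rot":[0,0,0]},{"slide":[0,0,-0.02],"delta_rot":[0,0,0]},{"slide":[0,0,-0.008],"delta_rot":[0,0,0]},{"slide":[0,0,-0.002],"delta_rot":[0,0,0]},{"slide":[0,0,0],"delta_rot":[0,0,0]},{"slide":[0,0,0],"delta_rot":[0,0,0]}]'
python3 -m crank '[{"slide":[0,0,-0.001],"delta_rot":[0,0,0]},{"slide":[0,0,0],"delta_rot":[0,0,0]}]'
python3 -m crank '[{"slide":[0,0,-0.001],"delta_rot":[0,0,0]},{"slide":[0,0,0],"delta_rot":[0,0,0]}]'
```

```text
clock: 22.5
tcp_pos: [0.5638, 0.1624, 0.0025]
ee_rot: [0.001, 0.186, 0.983, 0.0]
wrist_force: [-0.2, 0.1, -1.2]
opening: 0.0194
finger_force: 58.8
clock: 22.75
tcp_pos: [0.5631, 0.1624, 0.0006]
ee_rot: [0.0, 0.186, 0.983, 0.0]
wrist_force: [0.4, 1.1, -1.1]
opening: 0.0195
finger_force: 58.8
clock: 23.0
tcp_pos: [0.5631, 0.1624, -0.0005]
ee_rot: [0.0, 0.186, 0.983, 0.0]
wrist_force: [-0.5, -0.3, 0.4]
opening: 0.0194
finger_force: 59.0
```

```bash
python3 -m crank '[{"slide":[0,0,0],"delta_rot":[0,0,0]},{"slide":[0,0,0],"delta_rot":[0,0,0]},{"slide":[0,0,0],"delta_rot":[0,0,0]},{"slide":[0,0,0.02],"delta_rot":[0,0,0]},{"slide":[0,0,0.05],"delta_rot":[0,0,0]},{"slide":[0,0,0.05],"delta_rot":[0,0,0]},{"slide":[0,0,0.01],"delta_rot":[0,0,0]},{"slide":[0,0,0],"delta_rot":[0,0,0]}]' 0.045
python3 - <<'E'
from h import *
np.set_printoptions(precision=4,suppress=True)
b,p,P=blobs("wrist"); t=readout.sense()["tcp_pos"]; print(t)
for e,m,st in b:
    top=m&(abs(P[...,2]-.04)<.004); x=np.argwhere(top)[:,::-1]; print(st,e,"z.009",ray("wrist",e,.009)[:2],"z.039",len(x), ray("wrist",x.mean(0),.039)[:2] if len(x) else "")
cv2.imwrite("pics/w9.png",p[:,:,::-1])
E
```

```text
clock: 24.0
tcp_pos: [0.5635, 0.1624, 0.13]
ee_rot: [0.001, 0.186, 0.983, 0.0]
wrist_force: [0.8, -0.1, -1.1]
opening: 0.045
finger_force: 0.0
[0.5625 0.1623 0.1286]
[ 383    0   83   77 4338] [425.3029  37.8616] z.009 [0.46   0.2819] z.039 0 
[ 235   41   84   91 3343] [276.5638  86.0119] z.009 [0.4503 0.1719] z.039 0 
[418 152  53  60 306] [451.2984 184.8634] z.009 [0.5671 0.272 ] z.039 0 
[447 179  26  25 503] [459.6186 191.1667] z.009 [0.5744 0.2769] z.039 0 
[ 287  193   49   66 1035] [311.4375 229.1196] z.009 [0.5604 0.155 ] z.039 607 [0.56   0.1639]
```

View pics/w9.png

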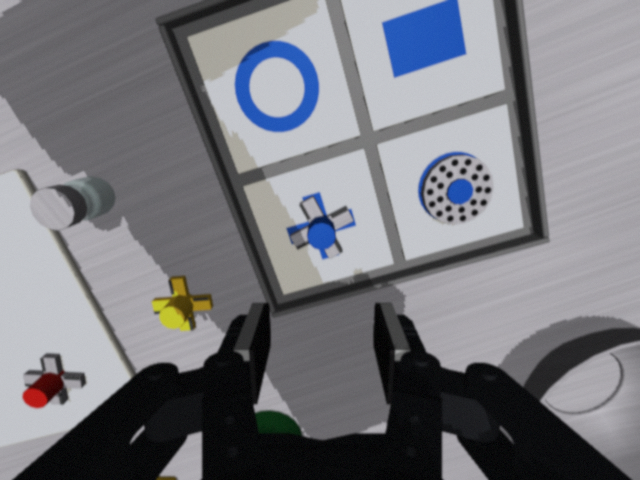

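The knife sits centred on its cross, hub (0.560, 0.164) against a print centre of (0.560, 0.163). Next, the ring nut.

```bash
python3 -m crank '[{"slide":[0.001,-0.022,0],"delta_rot":[0,0,0]},{"slide":[0.002,-0.045,0],"delta_rot":[0,0,0]},{"slide":[0.002,-0.045,0],"delta_rot":[0,0,0]},{"slide":[0.002,-0.045,0],"delta_rot":[0,0,0]},{"slide":[0.002,-0.045,0],"delta_rot":[0,0,0]},{"slide":[0.002,-0.045,0],"delta_rot":[0,0,0]},{"slide":[0.002,-0.045,0],"delta_rot":[0,0,0]},{"slide":[0.002,-0.045,0],"delta_rot":[0,0,0]},{"slide":[0.001,-0.045,0],"delta_rot":[0,0,0]},{"slide":[0.001,-0.045,0],"delta_rot":[0,0,0]},{"slide":[0.001,-0.045,0],"delta_rot":[0,0,0]},{"slide":[0,-0.028,0],"delta_rot":[0,0,0]},{"slide":[0,0,0],"delta_rot":[0,0,0]},{"slide":[0,0,0],"delta_rot":[0,0,0]}]' 0.074
python3 - <<'E'
from h import *
np.set_printoptions(precision=4,suppress=True)
b,p,P=blobs("wrist"); t=readout.sense()["tcp_pos"]; print(t)
for e,m,st in b:
    top=m&(abs(P[...,2]-.037)<.004); x=np.argwhere(top)[:,::-1]; 
    if len(x)>100: h=cv2.fitEllipse(cv2.convexHull(x.astype(np.float32))); print(st,e,"z.036",ray("wrist",e,.036)[:2],len(x),h,ray("wrist",h[0],.036)[:2],np.nanmedian(P[top],0))
E
```

```text
clock: 25.8
tcp_pos: [0.58, -0.3366, 0.1275]
ee_rot: [-0.002, 0.186, 0.983, 0.001]
wrist_force: [-0.5, 0.5, -0.7]
opening: 0.0741
finger_force: 0.0
[ 0.5804 -0.3362  0.1281]
[ 281  203   75   74 2197] [317.9605 239.7939] z.036 [ 0.5807 -0.3382] 2122 ((317.9229736328125, 239.8706512451172), (73.7394027709961, 74.78186798095703), 91.26312255859375) [ 0.5808 -0.3383] [ 0.58   -0.3382  0.0377]
```

```bash
python3 -m crank '[{"slide":[0,-0.002,-0.03],"delta_rot":[0,0,0]},{"slide":[0,0,-0.04],"delta_rot":[0,0,0]},{"slide":[0,0,-0.03],"delta_rot":[0,0,0]},{"slide":[0,0,-0.02],"delta_rot":[0,0,0]},{"slide":[0,0,-0.012],"delta_rot":[0,0,0]},{"slide":[0,0,-0.006],"delta_rot":[0,0,0]},{"slide":[0,0,0],"delta_rot":[0,0,0]}]'
python3 -m crank '[{"slide":[0,0,0],"delta_rot":[0,0,0]},{"slide":[0,0,0],"delta_rot":[0,0,0]},{"slide":[0,0,0],"delta_rot":[0,0,0]},{"slide":[0,0,0],"delta_rot":[0,0,0]}]' 0.045
```

```text
clock: 26.72
tcp_pos: [0.5812, -0.3394, -0.0084]
ee_rot: [0.0, 0.186, 0.983, 0.0]
wrist_force: [-0.5, 0.0, 0.0]
opening: 0.0745
finger_force: 0.0
clock: 27.22
tcp_pos: [0.5819, -0.3402, -0.0067]
ee_rot: [0.001, 0.186, 0.983, -0.0]
wrist_force: [-1.0, 1.2, 5.9]
opening: 0.056
finger_force: 63.1
```

```bash
python3 -m crank '[{"slide":[0,0,0.01],"delta_rot":[0,0,0]},{"slide":[0,0,0.03],"delta_rot":[0,0,0]},{"slide":[0,0,0.045],"delta_rot":[0,0,0]},{"slide":[-0.006,0.023,0.025],"delta_rot":[0,0,0]},{"slide":[-0.011,0.043,0],"delta_rot":[0,0,0]},{"slide":[-0.011,0.043,0],"delta_rot":[0,0,0]},{"slide":[-0.011,0.043,0],"delta_rot":[0,0,0]},{"slide":[-0.011,0.043,0],"delta_rot":[0,0,0]},{"slide":[-0.011,0.043,0],"delta_rot":[0,0,0]},{"slide":[-0.011,0.043,0],"delta_rot":[0,0,0]},{"slide":[-0.011,0.043,0],"delta_rot":[0,0,0]},{"slide":[-0.011,0.043,0],"delta_rot":[0,0,0]},{"slide":[-0.011,0.043,0],"delta_rot":[0,0,0]},{"slide":[-0.011,0.043,0],"delta_rot":[0,0,0]},{"slide":[-0.011,0.043,0],"delta_rot":[0,0,0]},{"slide":[-0.002,0.014,0],"delta_rot":[0,0,0]},{"slide":[0,0,0],"delta_rot":[0,0,0]},{"slide":[0,0,0],"delta_rot":[0,0,0]}]'
python3 - <<'E'
from h import *
np.set_printoptions(precision=4,suppress=True)
b,p,P=blobs("wrist"); t=readout.sense()["tcp_pos"]; print(t)
for e,m,st in b: print(st,e,"z.009",ray("wrist",e,.009)[:2],"med",np.nanmedian(P[m],0)-t)
# held ring: blue top near t+.043
m=max((m for e,m,st in b if np.nanmedian(P[m][:,2])>.08),key=lambda m:m.sum()); X=P[m]; X=X[np.isfinite(X[:,2])]
z=np.median(X[:,2]); top=m&(abs(P[...,2]-z)<.005); x=np.argwhere(top)[:,::-1]; h=cv2.fitEllipse(cv2.convexHull(x.astype(np.float32)))
X=P[top];A=np.c_[X[:,:2]-X[:,:2].mean(0),np.ones(len(X))]; s=np.linalg.lstsq(A,X[:,2],rcond=None)[0]
print("ring",z-t[2],h,ray("wrist",h[0],z)[:2],"slopes",s)
cv2.imwrite("pics/w10.png",p[:,:,::-1])
E
```

```text
clock: 29.48
tcp_pos: [0.4524, 0.1694, 0.1015]
ee_rot: [0.0, 0.186, 0.982, -0.0]
wrist_force: [0.4, -0.7, -2.3]
opening: 0.0559
finger_force: 64.4
[0.4524 0.1693 0.1015]
[ 429  161   80   68 3627] [469.0176 194.54  ] z.009 [0.4613 0.2817] med [ 0.0084  0.1123 -0.0908]
[ 283  198   82   63 2046] [323.4094 236.1041] z.009 [0.4519 0.1719] med [-0.0122  0.0123 -0.0908]
[ 251  265  143  131 8653] [323.0488 332.9701] z.009 [0.5296 0.1411] med [-0.0004  0.0013  0.0436]
[459 294  61  48 289] [491.1536 321.5184] z.009 [0.5699 0.2727] med [ 0.0974  0.0934 -0.0904]
[488 322  26  25 458] [501.045  333.6602] z.009 [0.5841 0.2777] med [ 0.1189  0.1039 -0.0771]
ring 0.04363923493210309 ((321.4234619140625, 331.16522216796875), (129.3173828125, 143.51675415039062), 89.63768768310547) [0.4494 0.1714] slopes [-0.0023  0.0005  0.1448]
```

View pics/w10.png

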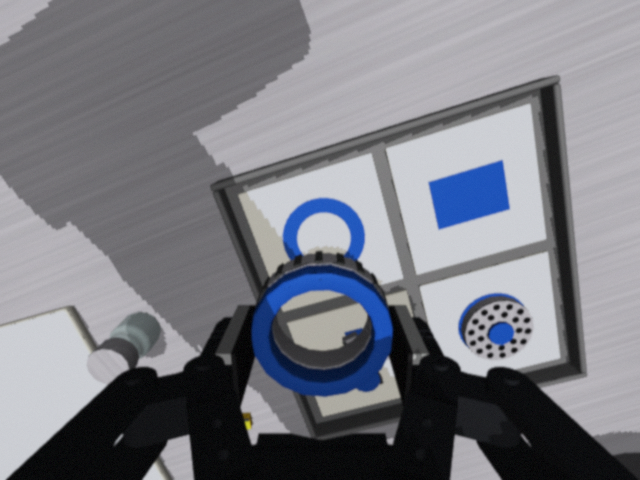

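The held ring is level. Its centre is about (0.451, 0.171) against a target of (0.4523, 0.1715), so I'll correct by 1.5 mm while lowering.

```bash
python3 -m crank '[{"slide":[0.0015,0.001,-0.03],"delta_rot":[0,0,0]},{"slide":[0,0,-0.04],"delta_rot":[0,0,0]},{"slide":[0,0,-0.025],"delta_rot":[0,0,0]},{"slide":[0,0,-0.01],"delta_rot":[0,0,0]},{"slide":[0,0,-0.003],"delta_rot":[0,0,0]},{"slide":[0,0,0],"delta_rot":[0,0,0]},{"slide":[0,0,0],"delta_rot":[0,0,0]}]'
python3 -m crank '[{"slide":[0,0,-0.0015],"delta_rot":[0,0,0]},{"slide":[0,0,0],"delta_rot":[0,0,0]}]'
python3 -m crank '[{"slide":[0,0,-0.001],"delta_rot":[0,0,0]},{"slide":[0,0,0],"delta_rot":[0,0,0]}]'
```

```text
clock: 30.4
tcp_pos: [0.4545, 0.1715, -0.0056]
ee_rot: [0.001, 0.186, 0.983, 0.0]
wrist_force: [0.3, 0.1, -1.1]
opening: 0.0561
finger_force: 64.4
clock: 30.65
tcp_pos: [0.4536, 0.1714, -0.0078]
ee_rot: [0.0, 0.186, 0.983, 0.0]
wrist_force: [0.4, -0.0, -2.6]
opening: 0.0558
finger_force: 64.4
clock: 30.9
tcp_pos: [0.4534, 0.1713, -0.0092]
ee_rot: [-0.0, 0.186, 0.983, 0.0]
wrist_force: [-0.5, 0.2, -1.9]
opening: 0.056
finger_force: 64.4
```

```bash
python3 -m crank '[{"slide":[0,0,-0.001],"delta_rot":[0,0,0]},{"slide":[0,0,0],"delta_rot":[0,0,0]}]'
python3 -m crank '[{"slide":[0,0,-0.0005],"delta_rot":[0,0,0]},{"slide":[0,0,0],"delta_rot":[0,0,0]}]'
```

```text
clock: 31.15
tcp_pos: [0.4536, 0.1714, -0.0097]
ee_rot: [0.0, 0.186, 0.983, 0.0]
wrist_force: [-1.5, -0.1, 4.2]
opening: 0.056
finger_force: 65.0
clock: 31.4
tcp_pos: [0.4535, 0.1714, -0.0097]
ee_rot: [0.0, 0.186, 0.983, 0.0]
wrist_force: [-3.3, -0.9, 8.1]
opening: 0.0562
finger_force: 65.5
```

```bash
python3 -m crank '[{"slide":[0,0,0],"delta_rot":[0,0,0]},{"slide":[0,0,0],"delta_rot":[0,0,0]},{"slide":[0,0,0],"delta_rot":[0,0,0]},{"slide":[0,0,0.02],"delta_rot":[0,0,0]},{"slide":[0,0,0.05],"delta_rot":[0,0,0]},{"slide":[0,0,0.05],"delta_rot":[0,0,0]},{"slide":[0,0,0.04],"delta_rot":[0,0,0]},{"slide":[0,0,0],"delta_rot":[0,0,0]}]' 0.068
python3 - <<'E'
from h import *
np.set_printoptions(precision=4,suppress=True)
b,p,P=blobs("wrist"); t=readout.sense()["tcp_pos"]; print(t)
for e,m,st in b:
    top=m&(abs(P[...,2]-.034)<.004); x=np.argwhere(top)[:,::-1]; print(st,e,"z.009",ray("wrist",e,.009)[:2],"z.033",len(x), ray("wrist",cv2.fitEllipse(cv2.convexHull(x.astype(np.float32)))[0],.033)[:2] if len(x)>50 else "")
cv2.imwrite("pics/w11.png",p[:,:,::-1])
E
```

```text
clock: 32.4
tcp_pos: [0.4561, 0.1719, 0.1528]
ee_rot: [0.003, 0.186, 0.983, 0.001]
wrist_force: [-0.6, 0.2, -0.4]
opening: 0.0678
finger_force: 0.0
[0.4547 0.1716 0.1507]
[ 407  151   68   58 2601] [441.0281 179.2757] z.009 [0.4582 0.2806] z.033 0 
[ 284  182   70   75 2315] [318.5015 219.0161] z.009 [0.4525 0.1708] z.033 1621 [0.4499 0.1725]
[435 265  50  42 220] [462.1753 289.4185] z.009 [0.5654 0.2715] z.033 0 
[459 289  22  20 330] [469.8104 298.5218] z.009 [0.5773 0.2759] z.033 0 
[324 297  43  51 751] [345.5181 322.8674] z.009 [0.5588 0.157 ] z.033 268 [0.56   0.1634]
```

View pics/w11.png

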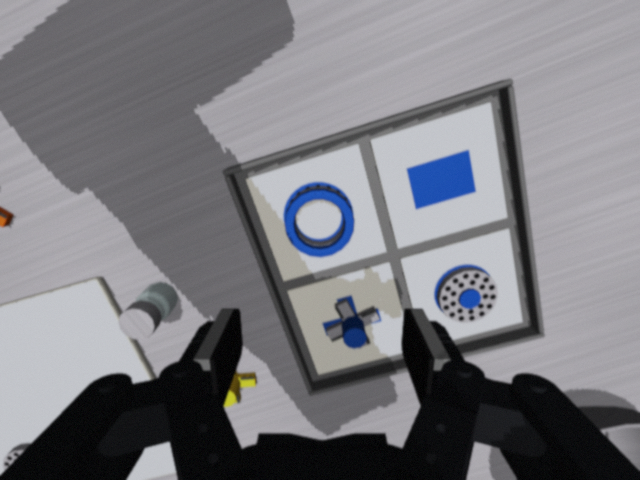

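The ring is centred on its print within about 1 mm. Now the pusher.

```bash
python3 -m crank '[{"slide":[0.001,-0.022,0],"delta_rot":[0,0,0]},{"slide":[0.002,-0.045,0],"delta_rot":[0,0,0]},{"slide":[0.002,-0.045,0],"delta_rot":[0,0,0]},{"slide":[0.002,-0.045,0],"delta_rot":[0,0,0]},{"slide":[0.002,-0.045,0],"delta_rot":[0,0,0]},{"slide":[0.002,-0.045,0],"delta_rot":[0,0,0]},{"slide":[0.002,-0.045,0],"delta_rot":[0,0,0]},{"slide":[0.002,-0.045,0],"delta_rot":[0,0,0]},{"slide":[0.002,-0.045,0],"delta_rot":[0,0,0]},{"slide":[0.002,-0.045,0],"delta_rot":[0,0,0]},{"slide":[0.002,-0.045,0],"delta_rot":[0,0,0]},{"slide":[0,-0.02,0],"delta_rot":[0,0,0]},{"slide":[0,0,0],"delta_rot":[0,0,0]},{"slide":[0,0,0],"delta_rot":[0,0,0]}]' 0.06
python3 - <<'E'
from h import *
np.set_printoptions(precision=4,suppress=True)
b,p,P=blobs("wrist"); t=readout.sense()["tcp_pos"]; print(t)
for e,m,st in b:
    top=m&(P[...,2]>.092); x=np.argwhere(top)[:,::-1]
    if len(x)>50: h=cv2.fitEllipse(cv2.convexHull(x.astype(np.float32))); print(st,e,len(x),h,ray("wrist",h[0],.096)[:2],np.nanmedian(P[top],0))
    foot=m&(abs(P[...,2]-.0285)<.004); x=np.argwhere(foot)[:,::-1]
    if len(x)>50: print("foot",np.nanmin(P[foot],0),np.nanmax(P[foot],0))
E
```

```text
clock: 34.2
tcp_pos: [0.474, -0.3191, 0.1487]
ee_rot: [-0.001, 0.185, 0.983, 0.001]
wrist_force: [-0.4, 0.0, -0.0]
opening: 0.06
finger_force: 0.0
[ 0.4742 -0.319   0.149 ]
[ 293  198   53   79 2806] [319.9644 235.031 ] 946 ((317.51177978515625, 259.1319274902344), (34.474178314208984, 35.0780143737793), 94.35820770263672) [ 0.4756 -0.3213] [ 0.4751 -0.3212  0.0975]
foot [ 0.4475 -0.3483  0.0246] [ 0.4906 -0.2949  0.0322]
```

```bash
python3 -m crank '[{"slide":[0.001,-0.002,-0.02],"delta_rot":[0,0,0]},{"slide":[0,0,-0.03],"delta_rot":[0,0,0]},{"slide":[0,0,-0.03],"delta_rot":[0,0,0]},{"slide":[0,0,-0.02],"delta_rot":[0,0,0]},{"slide":[0,0,0],"delta_rot":[0,0,0]},{"slide":[0,0,0],"delta_rot":[0,0,0]}]'
python3 -m crank '[{"slide":[0,0,0],"delta_rot":[0,0,0]},{"slide":[0,0,0],"delta_rot":[0,0,0]},{"slide":[0,0,0],"delta_rot":[0,0,0]},{"slide":[0,0,0],"delta_rot":[0,0,0]},{"slide":[0,0,0],"delta_rot":[0,0,0]}]' 0.014
```

```text
clock: 35.0
tcp_pos: [0.4761, -0.3223, 0.0505]
ee_rot: [0.001, 0.185, 0.983, -0.0]
wrist_force: [0.3, 0.2, 0.7]
opening: 0.0596
finger_force: 0.0
clock: 35.62
tcp_pos: [0.4761, -0.323, 0.0506]
ee_rot: [0.001, 0.186, 0.983, -0.0]
wrist_force: [0.8, 1.6, 5.9]
opening: 0.0219
finger_force: 58.6
```

```bash
python3 -m crank '[{"slide":[0,0,0.01],"delta_rot":[0,0,0]},{"slide":[0,0,0.03],"delta_rot":[0,0,0]},{"slide":[0,0,0.04],"delta_rot":[0,0,0]},{"slide":[0,0.022,0.01],"delta_rot":[0,0,0]},{"slide":[-0.001,0.042,0],"delta_rot":[0,0,0]},{"slide":[-0.001,0.042,0],"delta_rot":[0,0,0]},{"slide":[-0.001,0.042,0],"delta_rot":[0,0,0]},{"slide":[-0.001,0.042,0],"delta_rot":[0,0,0]},{"slide":[-0.001,0.042,0],"delta_rot":[0,0,0]},{"slide":[-0.001,0.042,0],"delta_rot":[0,0,0]},{"slide":[-0.001,0.042,0],"delta_rot":[0,0,0]},{"slide":[-0.001,0.042,0],"delta_rot":[0,0,0]},{"slide":[-0.001,0.042,0],"delta_rot":[0,0,0]},{"slide":[-0.001,0.042,0],"delta_rot":[0,0,0]},{"slide":[-0.001,0.042,0],"delta_rot":[0,0,0]},{"slide":[-0.001,0.042,0],"delta_rot":[0,0,0]},{"slide":[-0.001,0.042,0],"delta_rot":[0,0,0]},{"slide":[-0.001,0.034,0],"delta_rot":[0,0,0]},{"slide":[0,0,0],"delta_rot":[0,0,0]},{"slide":[0,0,0],"delta_rot":[0,0,0]}]'
python3 - <<'E'
from h import *
np.set_printoptions(precision=4,suppress=True)
b,p,P=blobs("wrist"); t=readout.sense()["tcp_pos"]; print(t)
for e,m,st in b:
    print(st,e,"z.009",ray("wrist",e,.009)[:2],np.nanmedian(P[m],0)-t)
    top=m&(P[...,2]>t[2]+.04); x=np.argwhere(top)[:,::-1]
    if len(x)>50: h=cv2.fitEllipse(cv2.convexHull(x.astype(np.float32))); z=np.nanmedian(P[top][:,2]); print("handle",h,z-t[2],ray("wrist",h[0],t[2]+.0455)[:2]-t[:2])
    foot=m&(abs(P[...,2]-(t[2]-.0225))<.006); x=P[foot]
    if len(x)>50: R=cv2.minAreaRect((x[:,:2]*1000).astype(np.float32)); print("foot",R,np.nanmedian(x,0)); A=np.c_[x[:,:2]-x[:,:2].mean(0),np.ones(len(x))]; print(np.linalg.lstsq(A,x[:,2],rcond=None)[0])
cv2.imwrite("pics/w12.png",p[:,:,::-1])
E
```

```text
clock: 38.12
tcp_pos: [0.4602, 0.2791, 0.1387]
ee_rot: [-0.001, 0.185, 0.983, -0.001]
wrist_force: [-0.5, -0.2, -0.9]
opening: 0.022
finger_force: 58.9
[0.4605 0.2787 0.1389]
[ 285  198   77  168 9147] [322.453  275.4193] z.009 [0.5043 0.2631] [-0.0081  0.0051 -0.0038]
handle ((321.6242370605469, 336.5456237792969), (58.72520446777344, 59.33306884765625), 39.322776794433594) 0.04651045812433019 [-0.0018  0.0018]
foot ((459.3880920410156, 280.7887878417969), (33.854000091552734, 47.42129898071289), 52.867122650146484) [0.449  0.2878 0.1176]
[ 0.0372 -0.007   0.1174]
[ 162  229   76   74 2273] [199.6695 265.5912] z.009 [0.4559 0.1655] [-0.0106 -0.104  -0.1049]
[232 339  18  14  79] [239.2553 348.1605] z.009 [0.5455 0.1614] [ 0.0792 -0.1104 -0.1277]
[218 361  17   7  65] [226.8953 364.5178] z.009 [0.5579 0.1422] [ 0.0944 -0.1301 -0.1271]
```

View pics/w12.png

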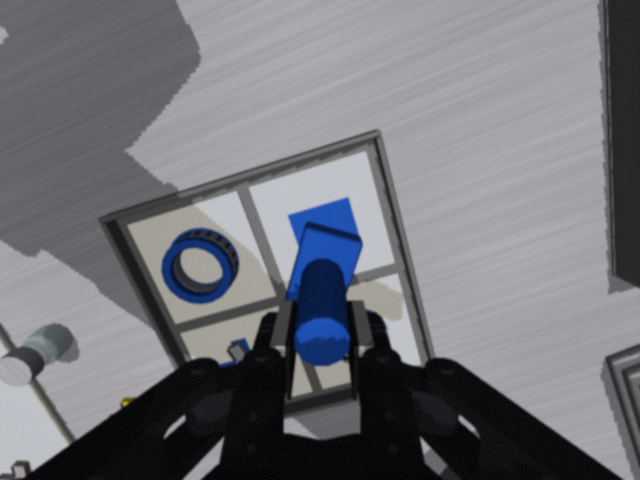

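The pusher hangs upright, about 1 mm short of its rectangle at (322,215). Correcting while lowering.

```bash
python3 -m crank '[{"slide":[0.001,0.0012,-0.03],"delta_rot":[0,0,0]},{"slide":[0,0,-0.03],"delta_rot":[0,0,0]},{"slide":[0,0,-0.018],"delta_rot":[0,0,0]},{"slide":[0,0,-0.008],"delta_rot":[0,0,0]},{"slide":[0,0,-0.002],"delta_rot":[0,0,0]},{"slide":[0,0,0],"delta_rot":[0,0,0]},{"slide":[0,0,0],"delta_rot":[0,0,0]}]'
python3 -m crank '[{"slide":[0,0,-0.001],"delta_rot":[0,0,0]},{"slide":[0,0,0],"delta_rot":[0,0,0]}]'
python3 -m crank '[{"slide":[0,0,-0.001],"delta_rot":[0,0,0]},{"slide":[0,0,0],"delta_rot":[0,0,0]}]'
```

```text
clock: 39.05
tcp_pos: [0.4632, 0.2808, 0.0523]
ee_rot: [0.001, 0.186, 0.983, 0.0]
wrist_force: [-0.3, -0.5, -1.5]
opening: 0.0214
finger_force: 59.0
clock: 39.3
tcp_pos: [0.4625, 0.2806, 0.0506]
ee_rot: [0.0, 0.186, 0.983, 0.0]
wrist_force: [-0.5, -0.0, -1.9]
opening: 0.0215
finger_force: 59.0
clock: 39.55
tcp_pos: [0.4624, 0.2805, 0.0493]
ee_rot: [-0.0, 0.186, 0.983, -0.0]
wrist_force: [-0.6, -0.2, -1.5]
opening: 0.0216
finger_force: 59.0
```

```bash
python3 -m crank '[{"slide":[0,0.0005,-0.001],"delta_rot":[0,0,0]},{"slide":[0,0,0],"delta_rot":[0,0,0]}]'
python3 -m crank '[{"slide":[0,0,-0.001],"delta_rot":[0,0,0]},{"slide":[0,0,0],"delta_rot":[0,0,0]}]'
```

```text
clock: 39.8
tcp_pos: [0.4624, 0.281, 0.0483]
ee_rot: [-0.0, 0.186, 0.983, -0.0]
wrist_force: [-0.2, -0.7, -0.8]
opening: 0.022
finger_force: 59.0
clock: 40.05
tcp_pos: [0.4626, 0.2812, 0.0477]
ee_rot: [0.0, 0.186, 0.983, 0.0]
wrist_force: [-0.5, 0.0, 1.0]
opening: 0.0216
finger_force: 59.3
```

```bash
python3 -m crank '[{"slide":[0,0,-0.0005],"delta_rot":[0,0,0]},{"slide":[0,0,0],"delta_rot":[0,0,0]}]'
python3 -m crank '[{"slide":[0,0,0],"delta_rot":[0,0,0]},{"slide":[0,0,0],"delta_rot":[0,0,0]},{"slide":[0,0,0],"delta_rot":[0,0,0]},{"slide":[0,0,0.02],"delta_rot":[0,0,0]},{"slide":[0,0,0.05],"delta_rot":[0,0,0]},{"slide":[0,0,0.05],"delta_rot":[0,0,0]},{"slide":[0,0,0.01],"delta_rot":[0,0,0]},{"slide":[-0.04,0.02,0.03],"delta_rot":[0,0,0]},{"slide":[-0.04,0.04,0],"delta_rot":[0,0,0]},{"slide":[-0.03,0.04,0],"delta_rot":[0,0,0]},{"slide":[-0.02,0.04,0],"delta_rot":[0,0,0]},{"slide":[-0.02,0.04,0],"delta_rot":[0,0,0]},{"slide":[-0.02,0.04,0],"delta_rot":[0,0,0]},{"slide":[0,0,0],"delta_rot":[0,0,0]},{"slide":[0,0,0],"delta_rot":[0,0,0]}]' 0.05
python3 - <<'E'
from h import *
np.set_printoptions(precision=4,suppress=True)
b,p,P=blobs("top",30); print(readout.sense()["tcp_pos"])
for e,m,st in b:
    if st[0]<545: print(st,e,[ray("top",e,z)[:2] for z in(.023,.033,.039)])
h=[(m&(P[...,2]>.088)) for e,m,st in b]; 
for m in h:
    x=np.argwhere(m)[:,::-1]
    if len(x)>30: print("handle",x.min(0),x.max(0),ray("top",(x.min(0)+x.max(0))/2,.093))
a=cv2.resize(p[135:295,130:290],(400,400),interpolation=cv2.INTER_CUBIC); c=cv2.resize(p[115:275,340:540],(400,400),interpolation=cv2.INTER_CUBIC)
cv2.imwrite("pics/t13.png",np.hstack([a,c])[:,:,::-1])
E
```

```text
clock: 40.3
tcp_pos: [0.4627, 0.2813, 0.0476]
ee_rot: [0.0, 0.186, 0.983, 0.0]
wrist_force: [-2.1, 0.5, 5.5]
opening: 0.0219
finger_force: 59.7
clock: 42.18
tcp_pos: [0.2922, 0.5004, 0.2059]
ee_rot: [-0.0, 0.186, 0.983, -0.001]
wrist_force: [-0.3, 0.6, -0.2]
opening: 0.0501
finger_force: 0.0
[0.2926 0.5001 0.2062]
[172 179   9   9  62] [175.6641 182.5823] [array([0.5723, 0.2726]), array([0.5705, 0.2691]), array([0.5695, 0.267 ])]
[226 180  12  12 106] [232.1962 185.3909] [array([0.5643, 0.1649]), array([0.5626, 0.1627]), array([0.5616, 0.1613])]
[152 227  36  28 643] [170.6715 240.1893] [array([0.4634, 0.2827]), array([0.4629, 0.279 ]), array([0.4626, 0.2769])]
[214 230  31  31 357] [229.478  244.5773] [array([0.453 , 0.1712]), array([0.4526, 0.1689]), array([0.4523, 0.1675])]
handle [152 233] [164 245] [0.4623 0.2795 0.093 ]
```

View pics/t13.png

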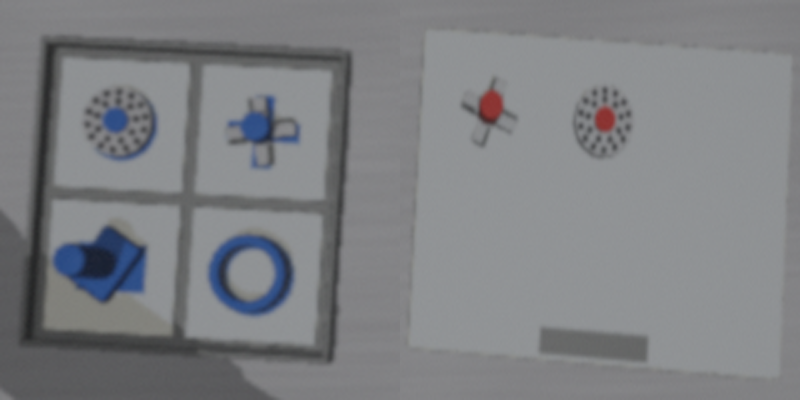

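The last view shows all four blue parts flat or upright on their prints: plate (115,120), knife (256,126), pusher (100,262) and ring (250,275). The red knife (490,105) and red plate (605,120) haven't moved. Handing in.

```bash
python3 -c "
from cell import job; print(job.close_job())"
```

```text
the job is handed in; nothing more can be done
None
```

The job is handed in at about 42 s of the 102 s allowed: all four blue parts stand or lie on their own outlines, within about 2 mm of centre by the cameras, and the red plate and knife are where they were.

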